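# Fit the ram into the mould sleeve

## Task

Take the wider of the two steel rams from the tray and fit it into the bore of the mould stand: tilt it about 15 to 20 degrees and enter its lower edge first, then straighten it upright and press the piston down with it until its collar sits fully home on the sleeve. The fit is tight and the sleeve is clamped somewhat off the stand's centre, so feel your way gently and never force the ram against the stand; leave the thin ram standing in the tray, and let go at the end.

Things in the scene. Friction and masses are not known exactly. Their poses are not given: they have to be found in the camera images.
- wide_ram: the ram to be fitted: bare steel, about 0.2 kg, 80 mm tall, standing upright in the tray. From the foot up: round barrel 25 mm in diameter, 40 mm long (foot edge rounded by 1 mm); round collar 33 mm in diameter, 5 mm thick, its underside 40 mm above the foot; square grip on top. Origin: centre of the foot; z along the ram towards the grip
- wide_ram_foot (a point): centre of the flat round foot (25 mm in diameter) of the wide ram, axes as its body; at the start 4 mm above the worktop
- wide_ram_grip (a point): middle of the wide ram's square grip, 62.5 mm above the foot; the grip is 18 x 18 mm, 35 mm tall (45 to 80 mm above the foot), its sides square to the body's x and y
- thin_ram: the other ram, to be left standing in the tray: same build and height, but barrel 17 mm and collar 25 mm in diameter, grip 14 mm square. Origin: centre of the foot. Which ram stands at which end of the tray varies
- ram_tray: fixed grey plastic tray 60 (x) x 150 (y) mm, floor 4 mm thick, rim 10 mm high; origin: centre of its underside. The rams stand near its y axis, about 36 mm either side of its centre. Mind the solid mounting press, 0.37 m tall, between tray and the robot's start: it fills x above 0.50, y from -0.17 to 0.08
- mould_stand: fixed stand: dark base plate 96 x 96 x 10 mm; four grey clamp jaws, tops 40 mm above the worktop, outer faces 42.5 mm from the centre, holding a flat aluminium ring and in it a steel sleeve, a tube 48 mm in outer diameter whose flat top is 60 mm above the worktop. Its upright bore, in the tube's middle, is 26.5 mm in diameter (1.5 mm wider than the ram). Origin: centre of the underside
- stand_mouth (a point): point on the stand's upright centre line, level with the sleeve's top; axes as the stand, z up. It is NOT the bore's centre: sleeve and bore are clamped 4 mm off this centre line, in any direction; the direction is not reported and varies, and the sleeve does not yield
- stand_home (a point): point on the stand's centre line 40 mm below the sleeve's top: the level of the ram's foot when its collar bears on the sleeve. A brass piston in the bore, at first 14 to 20 mm below the mouth, slides down against about 6 N of friction (plus 20 N per m/s), stays where it is pushed, and can go 2 mm below this level
Not all that is in view belongs to the job. What is shaped like the thin_ram but blue or red is not meant. Of the things shaped like the mould_stand, the grey one is meant.

How it is judged:
By the outcome, as a careful person would: the job done as asked, in the order asked, and still so for the second after the job is handed in, with the robot touching nothing.
It also fails if it takes over 72 s, if anything falls off the work surface, if the arm or the gripper's body presses on something with over 40 N, if the wrist force passes 120 N, or if a joint passes its speed limit or range.

## Robot

A 7-joint arm with a two-finger parallel gripper is mounted at the origin on a cart in front of the work surface, level with it; the furniture and walls round the work are solid. World frame = base frame: x ahead of the robot, y to its left, z up, the work surface at z = 0. Lengths are in m, angles in degrees, forces in N, time in s.
With the tool pointing down it reaches from about 0.375 to 0.925 m from the base axis. Payload 3.1 kg.
Tool frame: the origin (TCP) lies at the very end of the fingers, on their centre line; the grasp point (between the pads) lies 19 mm behind it (env.grip_point_offset is the z of the grasp point in the tool frame, in m); z points along the fingers, y is the line along which they close (so a half turn about z gives the same grasp; the last joint's range is limited). The gripper opens to 85 mm and grips with 20 to 120 N. Pads are 22 mm wide; open, the fingers measure 114 mm over their backs; the gripper's body (76 mm by 85 mm) begins 54 mm behind the grasp point. The pads swing forward as they close: fully open they stand 13 mm farther back than shut.
Start: joints at [-70.863, 21.939, 2.515, 91.553, -1.026, 66.532, -2.859], TCP at [0.272, 0.59, 0.211] pointing down, gripper open.
Joint ranges: [-149.38, 149.38], [-23.57, 123.04], [-84.95, 90], [0, 143.3], [-89.99, 269.99], [3.08, 112.72], [-163.45, 163.45]. Speed limits (degrees/s): [159.86, 159.86, 180, 180, 180, 180, 180].

## Interface

Orientations are given as [roll, pitch, yaw] about the fixed x, y, z axes, in that order (R = Rz(yaw) Ry(pitch) Rx(roll)).
In Python, from rig import env gives the robot as it stands. The module is installed in compiled form; this text tells all that it offers.
- The arm moves only by the tool send_rows, never from a script. Its argument "motion" is a list of rows, each an object with "gripper": the opening, from 0 (shut) to 1 (fully open); "dp": the shift along the tool's x, y, z in parts of the range, where 1.0 means 1 m, a list of three; "turn": the turn, a rotation vector about the tool's x, y, z in fractions of the full range, 1 being 4 rad, a list of three. A call has exactly 5 rows; each row is the pose to reach, as a shift and turn from the pose commanded when the call began, along the tool's axes at that moment; what a row does not reach only later rows make up. A row lasts 1/12 s, in which the tool goes at most 41.7 mm and 7.16 degrees, less where a joint would pass 70% of its speed; a pose out of reach is approached as far as the arm can. A shift or turn number past 1, either way, is cut back to 1. A call with a gripper value outside its range is refused whole. The fingers move at their own pace and stop on an object; "grip_force" is the grip in N (left out, the last holds). Time passes only in rows, so rows that repeat a pose let the fingers close, or fill a call up. It gives the time, the measured TCP pose, the force, the opening and the grip force at its end, in the units of the state.
- env.observe(): the state, without advancing time (a new reading comes with each control period).
- env.snapshot(name): name is "scene" or "top" or "wrist"; returns a dict with "pixels" (480x640x3 uint8, red, green, blue), "mtx" (3x3 intrinsics, pixels), "T" (4x4, takes a point from camera to world coordinates). Camera axes: x right, y down, z forward; pixel columns grow to the right and rows downward; lengths in m; the calibration is good to about 2 mm. A picture is of the moment at which its call begins. There is no depth.
- env.sign_off(): hands the job in; it is judged then, once.
The state is a dict: "time": time; "q": joint angles; "joint_velocities": joint speeds; "tau": joint torques, N m; "tcp_pos": TCP position; "tool_rot": TCP orientation; "force": force on the tool from outside, world axes, zero at the start; "ft_torque": the same for the moment, N m; "width": finger opening in m; "finger_force": force on a finger pad.
Only numpy, scipy, OpenCV 4.12 (cv2) and the standard library are available. Lean on these libraries where they do the work, as an engineer would, in place of code of your own. Each camera call takes 0.05 s, during which the arm holds its last target. There are 200 camera calls.

## Working session

There is one attempt and no reset: what is moved stays moved. The work goes in short steps, Python scripts to look and compute and a tool call to move; the robot and the scene stay as the last step left them, time stands still between calls to the robot, and variables do not carry over. Pictures are saved under pics/ and viewed, at most 10 in all, crops included, and the job is handed in when it is done.

Besides the shell and the picture viewer there is one more tool, called after "Request:" as name(argument=value, ...), one argument or row to a line, values as JSON. send_rows: Moves the arm, as the interface text tells. Its arguments: {"type":"object","properties":{"motion":{"type":"array"},"grip_force":{"type":"number"}},"required":["motion"]}

```bash
mkdir -p pics; python3 - <<'E'
from rig import env
import cv2,numpy as np,json
s=env.observe()
print({k:np.round(v,3).tolist() for k,v in s.items()}, env.grip_point_offset)
for n in("scene","top"):
    d=env.snapshot(n); cv2.imwrite(f"pics/{n}0.png",d["pixels"][:,:,::-1])
    np.savez(f"{n}0.npz",**d); print(n,d["mtx"].round(1).tolist(),d["T"].round(3).tolist())
E
```

```text
{'time': 0.0, 'q': [-70.862, 21.994, 2.51, 91.649, -1.024, 66.531, -2.857], 'joint_velocities': [-0.008, 0.055, -0.051, 0.014, 0.041, -0.062, -0.019], 'tau': [0.0, -43.346, 1.024, -24.951, 0.01, 0.011, -0.0], 'tcp_pos': [0.272, 0.589, 0.21], 'tool_rot': [-179.849, 0.009, 155.267], 'force': [0.563, -0.147, -0.394], 'ft_torque': [0.046, 0.046, 0.043], 'finger_force': 0.0, 'width': 0.085} -0.0187
scene [[496.7, 0.0, 323.3], [0.0, 496.7, 232.6], [0.0, 0.0, 1.0]] [[0.778, -0.287, 0.56, -0.075], [-0.629, -0.364, 0.687, -0.891], [0.007, -0.886, -0.464, 0.452], [0.0, 0.0, 0.0, 1.0]]
top [[456.3, 0.0, 315.5], [0.0, 456.3, 240.8], [0.0, 0.0, 1.0]] [[-0.009, -0.98, 0.197, 0.235], [-0.999, 0.003, -0.033, -0.287], [0.032, -0.197, -0.98, 0.925], [0.0, 0.0, 0.0, 1.0]]
```

View pics/top0.png

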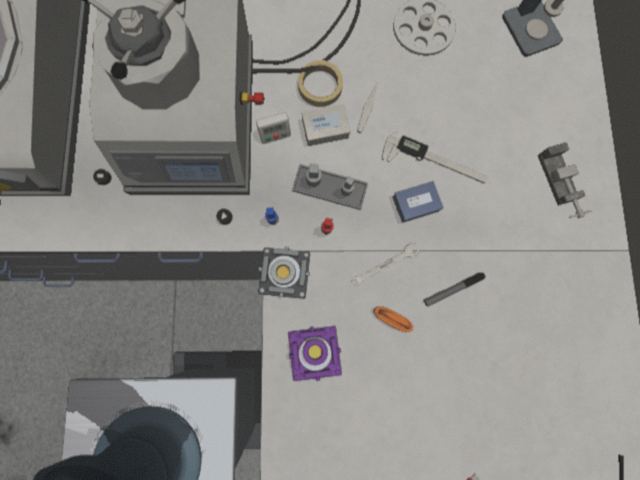

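View pics/scene0.png

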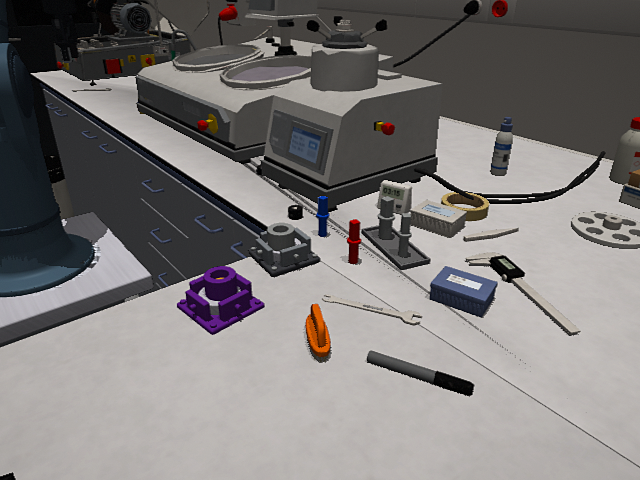

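The top view shows the tray at about (330,187), with the wide ram at about (314,173) and the thin ram at about (349,185). The grey stand is at (284,271), and the purple stand and the blue and red rams are decoys. I'll zoom in on these to measure them.

```bash
cat > h.py <<'E'
import numpy as np
def ray(d,u,v,z):
    K,T=d["mtx"],d["T"]; r=T[:3,:3]@np.linalg.solve(K,[u,v,1.]); o=T[:3,3]
    return o+r*(z-o[2])/r[2]
def proj(d,p):
    T=d["T"]; c=T[:3,:3].T@(np.asarray(p)-T[:3,3]); c=d["mtx"]@c; return c[:2]/c[2]
E
python3 - <<'E'
import cv2,numpy as np
from h import *
t=cv2.imread("pics/top0.png");s=cv2.imread("pics/scene0.png")
f=lambda im,x,y,w,h,k:cv2.resize(im[y:y+h,x:x+w],None,fx=k,fy=k,interpolation=cv2.INTER_CUBIC)
A=f(t,290,160,80,60,5);B=f(t,254,244,60,60,5)  #400x300,300x300
C=f(s,360,172,80,100,3);D=f(s,245,215,80,60,5) #240x300,400x300
M=np.zeros((600,800,3),np.uint8);M[:300,:400]=A;M[:300,400:700]=B;M[300:,:240]=C;M[300:,400:]=D
cv2.imwrite("pics/m.png",M)
d=np.load("top0.npz")
for n,u,v,z in(("wide top",314,168,.084),("thin top",349,181,.084),("sleeve",284,270,.06),("press corner",248,190,0)):print(n,ray(d,u,v,z).round(3))
E
```

```text
wide top [ 0.548 -0.314  0.084]
thin top [ 0.522 -0.381  0.084]
sleeve [ 0.352 -0.256  0.06 ]
press corner [ 0.53  -0.177  0.   ]
```

View pics/m.png

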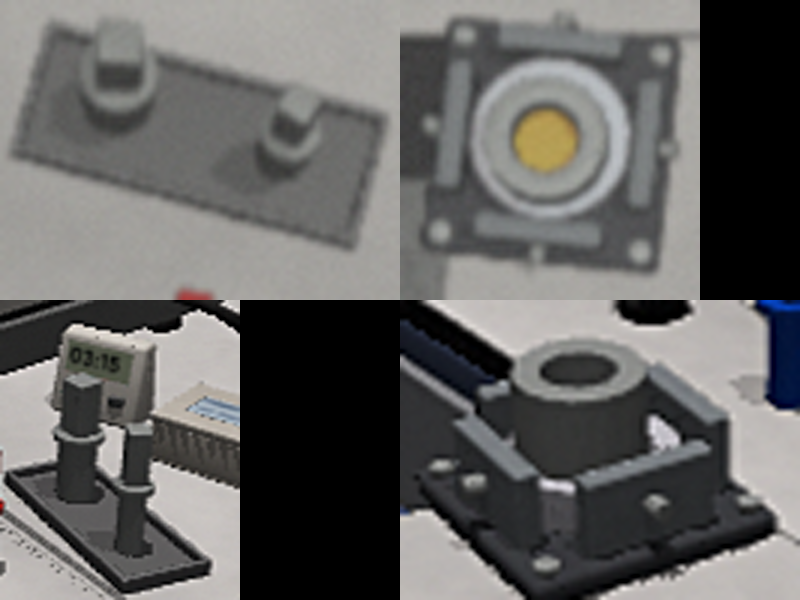

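The ram tops measure wide (0.548,-0.314) and thin (0.522,-0.381). They are 72 mm apart, which matches the sizes given. The sleeve is at about (0.352,-0.256). In the zoomed crop the tray's long axis is yawed about -15°. Next I'll plan the transit inside x<0.44, going past the press.

```bash
cat >> h.py <<'E'
from scipy.spatial.transform import Rotation as Ro
def chain(p,rpy,wps):
    """from commanded pose: print dp/turn for each call to world waypoint (p, rpy)"""
    p=np.array(p);R=Ro.from_euler("xyz",rpy,degrees=True)
    for q,r in wps:
        R2=Ro.from_euler("xyz",r,degrees=True)
        print(R.inv().apply(np.array(q)-p).round(4).tolist(),(R.inv()*R2).as_rotvec().round(4).tolist(),"|",q,r)
        p,R=np.array(q),R2
E
python3 - <<'E'
from h import *
y=155.3
W=[(.33,.42,.25),(.375,.24,.28),(.39,.06,.30),(.385,-.12,.30),(.42,-.27,.30),(.51,-.31,.26)]
chain((.272,.59,.211),(180,0,y),[(w,(180,0,y-13.5*(i+1))) for i,w in enumerate(W)])
E
```

```text
[-0.1237, -0.1302, -0.039] [0.0, -0.0, 0.2356] | (0.33, 0.42, 0.25) (180, 0, 141.8)
[-0.1467, -0.1136, -0.03] [0.0, -0.0, 0.2356] | (0.375, 0.24, 0.28) (180, 0, 128.3)
[-0.1506, -0.0998, -0.02] [0.0, -0.0, 0.2356] | (0.39, 0.06, 0.3) (180, 0, 114.80000000000001)
[-0.1613, -0.08, -0.0] [0.0, -0.0, 0.2356] | (0.385, -0.12, 0.3) (180, 0, 101.30000000000001)
[-0.154, 0.0049, 0.0] [0.0, -0.0, 0.2356] | (0.42, -0.27, 0.3) (180, 0, 87.80000000000001)
[-0.0365, 0.0915, 0.04] [-0.0, -0.0, 0.2356] | (0.51, -0.31, 0.26) (180, 0, 74.30000000000001)
```

The manual's scale: turns go in shares of 4 rad. Converting my numbers, 0.236 rad / 4 = 0.059.

Request:
send_rows(
  motion=[
    {"gripper": 1,"dp": [-0.025,-0.026,-0.008],"turn": [0,0,0.0118]},
    {"gripper": 1,"dp": [-0.05,-0.052,-0.016],"turn": [0,0,0.0235]},
    {"gripper": 1,"dp": [-0.075,-0.078,-0.024],"turn": [0,0,0.0353]},
    {"gripper": 1,"dp": [-0.1,-0.104,-0.031],"turn": [0,0,0.047]},
    {"gripper": 1,"dp": [-0.124,-0.13,-0.039],"turn": [0,0,0.059]},
  ],
)

```text
time: 0.52
tcp_pos: [0.3305, 0.4181, 0.2495]
tool_rot: [-179.9, 0.0, 141.6]
force: [-0.1, -0.0, -0.0]
width: 0.0858
finger_force: 0.0
```

Scaled: 0.236 rad / 4 = 0.059.

Request:
send_rows(
  motion=[
    {"gripper": 1,"dp": [-0.03,-0.023,-0.006],"turn": [0,0,0.0118]},
    {"gripper": 1,"dp": [-0.059,-0.046,-0.012],"turn": [0,0,0.0235]},
    {"gripper": 1,"dp": [-0.088,-0.068,-0.018],"turn": [0,0,0.0353]},
    {"gripper": 1,"dp": [-0.118,-0.091,-0.024],"turn": [0,0,0.047]},
    {"gripper": 1,"dp": [-0.147,-0.114,-0.03],"turn": [0,0,0.059]},
  ],
)

```text
time: 0.93
tcp_pos: [0.375, 0.2376, 0.2798]
tool_rot: [-180.0, -0.0, 128.1]
force: [0.0, 0.2, -0.3]
width: 0.0855
finger_force: 0.0
```

Scaled: 0.236 rad / 4 = 0.059.

Request:
send_rows(
  motion=[
    {"gripper": 1,"dp": [-0.03,-0.02,-0.004],"turn": [0,0,0.0118]},
    {"gripper": 1,"dp": [-0.06,-0.04,-0.008],"turn": [0,0,0.0235]},
    {"gripper": 1,"dp": [-0.09,-0.06,-0.012],"turn": [0,0,0.0353]},
    {"gripper": 1,"dp": [-0.12,-0.08,-0.016],"turn": [0,0,0.047]},
    {"gripper": 1,"dp": [-0.151,-0.1,-0.02],"turn": [0,0,0.059]},
  ],
)

```text
time: 1.35
tcp_pos: [0.3892, 0.0575, 0.2997]
tool_rot: [-180.0, -0.0, 114.6]
force: [1.4, -0.3, -0.2]
width: 0.0853
finger_force: 0.0
```

Scaled: 0.236 rad / 4 = 0.059.

Request:
send_rows(
  motion=[
    {"gripper": 1,"dp": [-0.032,-0.016,0],"turn": [0,0,0.0118]},
    {"gripper": 1,"dp": [-0.064,-0.032,0],"turn": [0,0,0.0235]},
    {"gripper": 1,"dp": [-0.097,-0.048,0],"turn": [0,0,0.0353]},
    {"gripper": 1,"dp": [-0.129,-0.064,0],"turn": [0,0,0.047]},
    {"gripper": 1,"dp": [-0.161,-0.08,0],"turn": [0,0,0.059]},
  ],
)

```text
time: 1.77
tcp_pos: [0.3836, -0.1222, 0.2996]
tool_rot: [-180.0, -0.0, 101.0]
force: [0.8, -0.1, -0.9]
width: 0.0857
finger_force: 0.0
```

Scaled: 0.236 rad / 4 = 0.059.

Request:
send_rows(
  motion=[
    {"gripper": 1,"dp": [-0.031,0.001,0],"turn": [0,0,0.0118]},
    {"gripper": 1,"dp": [-0.062,0.002,0],"turn": [0,0,0.0235]},
    {"gripper": 1,"dp": [-0.092,0.003,0],"turn": [0,0,0.0353]},
    {"gripper": 1,"dp": [-0.123,0.004,0],"turn": [0,0,0.047]},
    {"gripper": 1,"dp": [-0.154,0.005,0],"turn": [0,0,0.059]},
  ],
)

```text
time: 2.18
tcp_pos: [0.4189, -0.2718, 0.2999]
tool_rot: [179.9, -0.1, 87.5]
force: [0.6, -0.1, -0.4]
width: 0.0852
finger_force: 0.0
```

```bash
python3 - <<'E'
from rig import env
import cv2,numpy as np
from h import *
s=env.observe();print({k:np.round(s[k],4).tolist() for k in("time","q","tcp_pos","tool_rot","force")})
d=env.snapshot("wrist");np.savez("w1.npz",**d);cv2.imwrite("pics/w1.png",d["pixels"][:,:,::-1]);print(d["mtx"].round(1).tolist(),d["T"].round(3).tolist())
E
```

```text
{'time': 2.1833, 'q': [-30.5542, -1.1455, 59.3757, 107.5275, 0.9322, 73.0294, 26.0809], 'tcp_pos': [0.4189, -0.2718, 0.2999], 'tool_rot': [179.9324, -0.0715, 87.5362], 'force': [0.5589, -0.0822, -0.355]}
[[338.3, 0.0, 324.7], [0.0, 338.3, 244.6], [0.0, 0.0, 1.0]] [[0.999, -0.041, -0.012, 0.423], [-0.043, -0.945, -0.323, -0.189], [0.002, 0.324, -0.946, 0.463], [0.0, 0.0, 0.0, 1.0]]
```

View pics/w1.png

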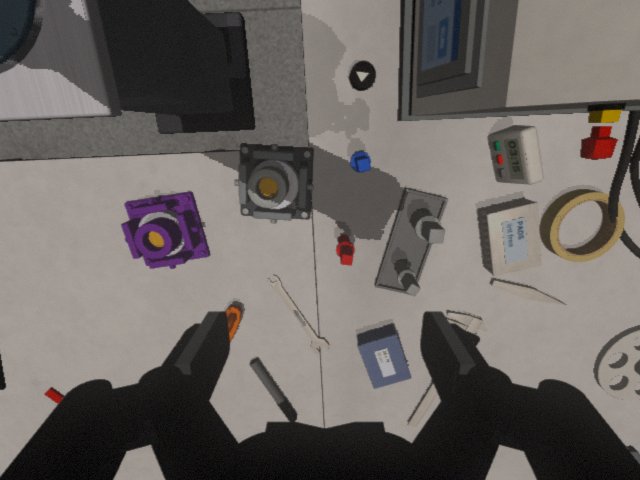

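Scaled: 0.236 rad / 4 = 0.059.

Request:
send_rows(
  motion=[
    {"gripper": 1,"dp": [-0.009,0.025,0.02],"turn": [0,0,0.0118]},
    {"gripper": 1,"dp": [-0.018,0.05,0.04],"turn": [0,0,0.0235]},
    {"gripper": 1,"dp": [-0.026,0.076,0.06],"turn": [0,0,0.0353]},
    {"gripper": 1,"dp": [-0.035,0.102,0.08],"turn": [0,0,0.047]},
    {"gripper": 1,"dp": [-0.043,0.127,0.1],"turn": [0,0,0.059]},
  ],
)

```text
time: 2.65
tcp_pos: [0.5455, -0.3182, 0.1975]
tool_rot: [-179.9, -0.0, 74.0]
force: [0.0, 0.3, 0.9]
width: 0.0852
finger_force: 0.0
```

```bash
python3 - <<'E'
from rig import env
import cv2,numpy as np
from h import *
s=env.observe();print({k:np.round(s[k],4).tolist() for k in("time","q","tcp_pos","tool_rot","force")})
d=env.snapshot("wrist");np.savez("w2.npz",**d);im=d["pixels"][:,:,::-1].copy();cv2.imwrite("pics/w2.png",im)
u,v=proj(d,(.548,-.314,.084));print(u,v)
x,y=int(u)-80,int(v)-60;x=max(0,min(x,480));y=max(0,min(y,360))
c=cv2.resize(im[y:y+120,x:x+160],None,fx=5,fy=5,interpolation=cv2.INTER_CUBIC);print("crop",x,y)
cv2.imwrite("pics/w2c.png",c)
E
```

```text
{'time': 2.65, 'q': [-15.209, 30.1358, 56.2816, 96.825, -26.7848, 67.816, 32.0297], 'tcp_pos': [0.5455, -0.3182, 0.1975], 'tool_rot': [-179.8771, -0.0266, 74.047], 'force': [0.037, 0.3044, 0.9289]}
325.7597991945966 226.25178922619716
crop 245 166
```

View pics/w2c.png

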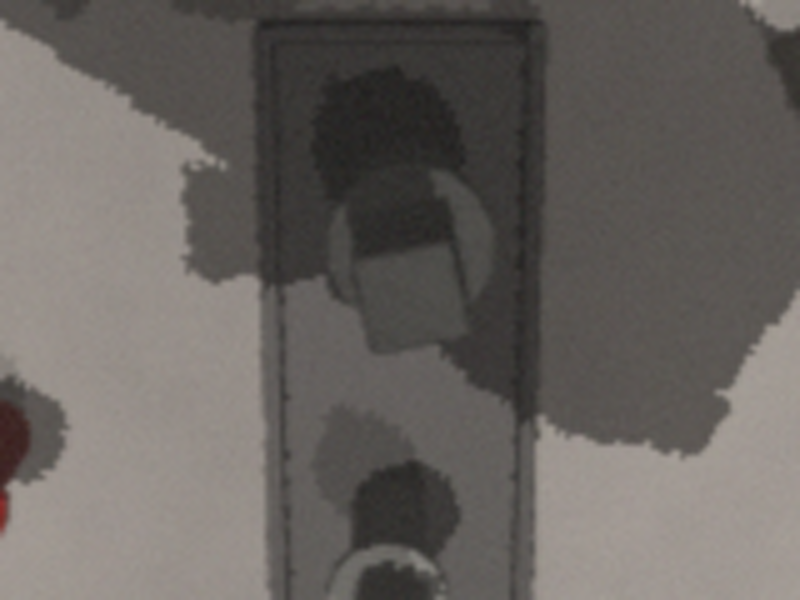

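The crop shows the wide ram's square top with corners near (353,257), (452,242), (468,332) and (375,353). The collar is centred at about x=412. The thin ram is below it at (385,580).

```bash
python3 - <<'E'
from h import *
d=np.load("w2.npz")
f=lambda x,y,z:ray(d,245+(x+.5)/5-.5,166+(y+.5)/5-.5,z)[:2]
P=np.array([f(*c,.084) for c in((353,257),(452,242),(468,332),(375,353))])
print(P.round(4).tolist(),P.mean(0).round(4)); 
for i in range(4):
    e=P[(i+1)%4]-P[i];print(np.hypot(*e).round(4),np.degrees(np.arctan2(e[1],e[0])).round(1))
print("collar x-mid",f(330,243,.049),f(495,243,.049))
for z in(.049,):
    n=[f(412+82*np.cos(a),246+82*np.sin(a),z) for a in(0,1.57,3.14,4.71)];print(np.mean(n,0))
E
```

```text
[[0.5417, -0.3038], [0.5584, -0.3059], [0.5568, -0.3218], [0.5405, -0.3211]] [ 0.5493 -0.3131]
0.0168 -7.1
0.016 -95.5
0.0163 177.4
0.0173 86.1
collar x-mid [ 0.53477598 -0.30826018] [ 0.56476176 -0.31680443]
[ 0.54947776 -0.31319435]
```

Scaled: -0.192 rad / 4 = -0.048.

Request:
send_rows(
  motion=[
    {"gripper": 1,"dp": [0.002,0.001,0.026],"turn": [0,0,-0.016]},
    {"gripper": 1,"dp": [0.004,0.001,0.052],"turn": [0,0,-0.032]},
    {"gripper": 1,"dp": [0.006,0.002,0.078],"turn": [0,0,-0.048]},
    {"gripper": 1,"dp": [0.006,0.002,0.078],"turn": [0,0,-0.048]},
    {"gripper": 1,"dp": [0.006,0.002,0.078],"turn": [0,0,-0.048]},
  ],
)

```text
time: 3.12
tcp_pos: [0.5466, -0.3119, 0.1204]
tool_rot: [-179.8, -0.1, 85.1]
force: [1.0, -0.3, 0.8]
width: 0.0856
finger_force: 0.0
```

```bash
python3 - <<'E'
from rig import env
from h import *
s=env.observe();print({k:np.round(s[k],4).tolist() for k in("time","q","tcp_pos","tool_rot","force")})
R=Ro.from_euler("xyz",s["tool_rot"],degrees=True)
print(R.inv().apply(np.array([.549,-.313,.052])-s["tcp_pos"]).round(4))
d=np.load("top0.npz")
print("blue",ray(d,271,212,.075),"red",ray(d,327,222,.075))
w=np.load("w1.npz");print(proj(w,(.352,-.256,.06)))
E
```

```text
{'time': 3.1167, 'q': [-11.4915, 33.5797, 49.9909, 100.4877, -29.2125, 60.1577, 44.0484], 'tcp_pos': [0.5466, -0.3119, 0.1204], 'tool_rot': [-179.7635, -0.1061, 85.0839], 'force': [0.9871, -0.267, 0.8198]}
[-0.001   0.0028  0.0684]
blue [ 0.46250572 -0.23077918  0.075     ] red [ 0.44261563 -0.33814323  0.075     ]
[267.53241989 190.86148122]
```

Request:
send_rows(
  motion=[
    {"gripper": 1,"dp": [-0.001,0.003,0.017],"turn": [0,0,0]},
    {"gripper": 1,"dp": [-0.001,0.003,0.034],"turn": [0,0,0]},
    {"gripper": 1,"dp": [-0.001,0.003,0.05],"turn": [0,0,0]},
    {"gripper": 1,"dp": [-0.001,0.003,0.062],"turn": [0,0,0]},
    {"gripper": 1,"dp": [-0.001,0.003,0.068],"turn": [0,0,0]},
  ],
)

```text
time: 3.53
tcp_pos: [0.5505, -0.3142, 0.0531]
tool_rot: [-179.9, -0.0, 85.1]
force: [-0.2, 0.9, -0.2]
width: 0.0853
finger_force: 0.0
```

Request:
send_rows(
  motion=[
    {"gripper": 0.6,"dp": [0,0,0],"turn": [0,0,0]},
    {"gripper": 0.4,"dp": [0,0,0],"turn": [0,0,0]},
    {"gripper": 0.25,"dp": [0,0,0],"turn": [0,0,0]},
    {"gripper": 0,"dp": [0,0,0],"turn": [0,0,0]},
    {"gripper": 0,"dp": [0,0,0],"turn": [0,0,0]},
  ],
  grip_force=60,
)

```text
time: 3.95
tcp_pos: [0.5514, -0.3151, 0.0549]
tool_rot: [179.9, 0.0, 85.1]
force: [-0.4, 0.3, 0.3]
width: 0.0256
finger_force: 0.0
```

Request:
send_rows(
  motion=[
    {"gripper": 0,"dp": [0,0,0],"turn": [0,0,0]},
    {"gripper": 0,"dp": [0,0,0],"turn": [0,0,0]},
    {"gripper": 0,"dp": [0,0,0],"turn": [0,0,0]},
    {"gripper": 0,"dp": [0,0,0],"turn": [0,0,0]},
    {"gripper": 0,"dp": [0,0,0],"turn": [0,0,0]},
  ],
  grip_force=90,
)

```text
time: 4.37
tcp_pos: [0.5513, -0.3153, 0.055]
tool_rot: [179.9, 0.0, 85.1]
force: [-1.4, 0.3, 5.0]
width: 0.0151
finger_force: 88.4
```

Request:
send_rows(
  motion=[
    {"gripper": 0,"dp": [0,0,-0.01],"turn": [0,0,0]},
    {"gripper": 0,"dp": [0,0,-0.025],"turn": [0,0,0]},
    {"gripper": 0,"dp": [0,0,-0.05],"turn": [0,0,0]},
    {"gripper": 0,"dp": [0,0,-0.08],"turn": [0,0,0]},
    {"gripper": 0,"dp": [0,0,-0.1],"turn": [0,0,0]},
  ],
)

```text
time: 4.78
tcp_pos: [0.5514, -0.3153, 0.1568]
tool_rot: [179.9, 0.1, 85.1]
force: [1.2, -1.5, -1.7]
width: 0.015
finger_force: 88.5
```

Request:
send_rows(
  motion=[
    {"gripper": 0,"dp": [0,0,-0.02],"turn": [0,0,0]},
    {"gripper": 0,"dp": [0,0,-0.04],"turn": [0,0,0]},
    {"gripper": 0,"dp": [0,0,-0.05],"turn": [0,0,0]},
    {"gripper": 0,"dp": [0,0,-0.05],"turn": [0,0,0]},
    {"gripper": 0,"dp": [0,0,-0.05],"turn": [0,0,0]},
  ],
)

```text
time: 5.2
tcp_pos: [0.5509, -0.3145, 0.2042]
tool_rot: [180.0, -0.0, 85.1]
force: [-0.1, -0.2, -3.1]
width: 0.0148
finger_force: 88.5
```

```bash
python3 - <<'E'
from rig import env
import cv2
from h import *
s=env.observe();print({k:np.round(s[k],4).tolist() for k in("time","q","tcp_pos","tool_rot","force","width","finger_force")})
d=env.snapshot("wrist");np.savez("w3.npz",**d);im=d["pixels"][:,:,::-1].copy()
e=env.snapshot("scene");np.savez("s3.npz",**e);i2=e["pixels"][:,:,::-1].copy()
p=np.array(s["tcp_pos"]);u,v=proj(d,p);a,b=proj(e,p);print(u,v,a,b)
def crop(im,u,v,w,h,k):
    x=int(max(0,min(u-w/2,640-w)));y=int(max(0,min(v-h/2,480-h)));print("crop",x,y)
    return cv2.resize(im[y:y+h,x:x+w],None,fx=k,fy=k,interpolation=cv2.INTER_CUBIC)
cv2.imwrite("pics/g3.png",np.hstack([crop(im,u,v,200,150,2),crop(i2,a,b,100,75,4)]))
E
```

```text
{'time': 5.2, 'q': [-14.1472, 28.8169, 53.8318, 96.1191, -24.8743, 67.8771, 41.0356], 'tcp_pos': [0.5509, -0.3145, 0.2042], 'tool_rot': [179.9584, -0.0141, 85.1309], 'force': [-0.1312, -0.1548, -3.0779], 'width': 0.0148, 'finger_force': 88.5033}
323.8916714420829 292.5900590954495 393.8465521420342 134.71306157902862
crop 223 217
crop 343 97
```

View pics/g3.png

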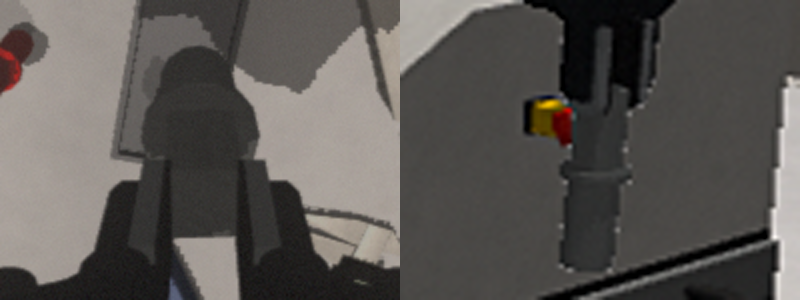

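The scene crop shows the wide ram held upright with the collar clear below the fingers and the foot at about (390,164). In the wrist crop the near foot edge is at about (321.5,240.5), centred between the fingers.

Next I'll move beside the grey stand to measure the bore and the foot with the same camera.

Request:
send_rows(
  motion=[
    {"gripper": 0,"dp": [-0.002,-0.015,0.002],"turn": [0,0,0]},
    {"gripper": 0,"dp": [-0.005,-0.04,0.004],"turn": [0,0,0]},
    {"gripper": 0,"dp": [-0.008,-0.065,0.006],"turn": [0,0,0]},
    {"gripper": 0,"dp": [-0.01,-0.09,0.01],"turn": [0,0,0]},
    {"gripper": 0,"dp": [-0.012,-0.115,0.014],"turn": [0,0,0]},
  ],
)

```text
time: 5.72
tcp_pos: [0.433, -0.3163, 0.1882]
tool_rot: [-179.8, -0.0, 85.1]
force: [-0.8, -0.1, -2.6]
width: 0.0148
finger_force: 88.5
```

Request:
send_rows(
  motion=[
    {"gripper": 0,"dp": [-0.002,-0.025,0.004],"turn": [0,0,0]},
    {"gripper": 0,"dp": [-0.005,-0.05,0.008],"turn": [0,0,0]},
    {"gripper": 0,"dp": [-0.008,-0.07,0.012],"turn": [0,0,0]},
    {"gripper": 0,"dp": [-0.01,-0.082,0.016],"turn": [0,0,0]},
    {"gripper": 0,"dp": [-0.011,-0.086,0.02],"turn": [0,0,0]},
  ],
)

```text
time: 6.13
tcp_pos: [0.3456, -0.3199, 0.1686]
tool_rot: [-179.9, -0.2, 85.0]
force: [-0.3, -0.3, -3.0]
width: 0.0151
finger_force: 88.4
```

Request:
send_rows(
  motion=[
    {"gripper": 0,"dp": [0,0,0],"turn": [0,0,0]},
    {"gripper": 0,"dp": [0,0,0],"turn": [0,0,0]},
    {"gripper": 0,"dp": [0,0,0],"turn": [0,0,0]},
    {"gripper": 0,"dp": [0,0,0],"turn": [0,0,0]},
    {"gripper": 0,"dp": [0,0,0],"turn": [0,0,0]},
  ],
)

```text
time: 6.55
tcp_pos: [0.3498, -0.3207, 0.1703]
tool_rot: [180.0, 0.1, 85.2]
force: [1.1, 0.1, -1.7]
width: 0.0148
finger_force: 88.5
```

```bash
cat >> h.py <<'E'
import cv2
def crop(im,u,v,w,h,k):
    x=int(max(0,min(u-w/2,640-w)));y=int(max(0,min(v-h/2,480-h)));print("crop",x,y)
    return cv2.resize(im[y:y+h,x:x+w],None,fx=k,fy=k,interpolation=cv2.INTER_CUBIC)
E
python3 - <<'E'
from rig import env
from h import *
s=env.observe();print({k:np.round(s[k],4).tolist() for k in("time","q","tcp_pos","tool_rot","force","width","finger_force")})
d=env.snapshot("wrist");np.savez("w4.npz",**d);im=d["pixels"][:,:,::-1].copy()
e=env.snapshot("scene");np.savez("s4.npz",**e);np.savez("t4.npz",**env.snapshot("top"))
b=(.352,-.256,.06);print(proj(d,b),proj(d,s["tcp_pos"]))
u,v=(proj(d,b)+proj(d,s["tcp_pos"]))/2
cv2.imwrite("pics/w4.png",crop(im,u,v,200,150,4))
E
```

```text
{'time': 6.55, 'q': [-22.0845, 8.4832, 64.7296, 119.5531, -9.0786, 57.0726, 42.5745], 'tcp_pos': [0.3498, -0.3207, 0.1703], 'tool_rot': [179.9856, 0.0812, 85.2175], 'force': [1.0566, 0.0641, -1.7466], 'width': 0.0148, 'finger_force': 88.473}
[319.97423318 153.19447969] [323.93612968 292.516818  ]
crop 221 147
```

View pics/w4.png

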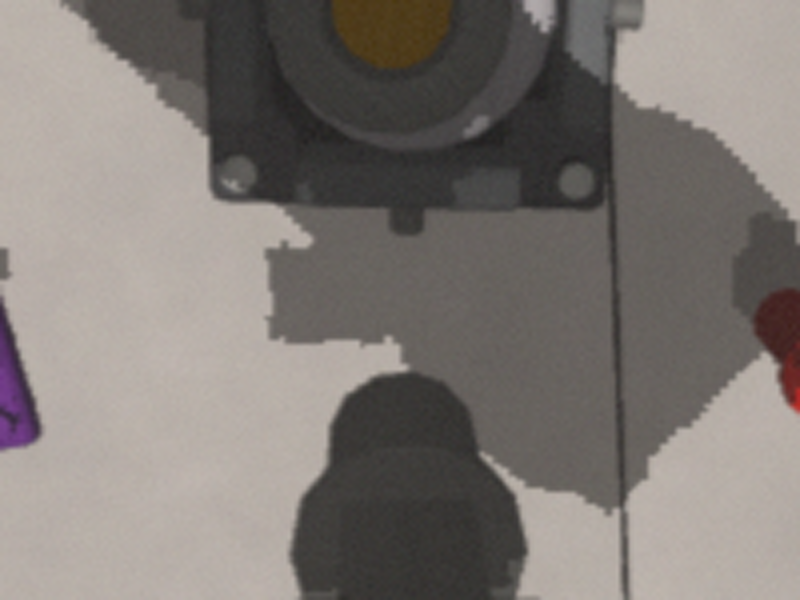

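The foot's near edge is at crop (402,373), which is pixel (321.5,240). The bore sits at about (319,153), cut off by the top of this crop. I'll zoom on the bore in both the wrist and scene views.

```bash
python3 - <<'E'
from h import *
d=np.load("w4.npz");e=np.load("s4.npz");t=np.load("t4.npz")
g=lambda d:np.clip(d["pixels"][:,:,::-1].astype(float)*1.6,0,255).astype(np.uint8)
b=(.352,-.256,.06);A=crop(g(d),*proj(d,b),80,80,5);print(proj(e,b));B=crop(g(e),*proj(e,b),80,80,5)
cv2.imwrite("pics/b4.png",np.hstack([A,B]))
E
```

```text
crop 279 113
[282.65916862 229.02759235]
crop 242 189
```

View pics/b4.png

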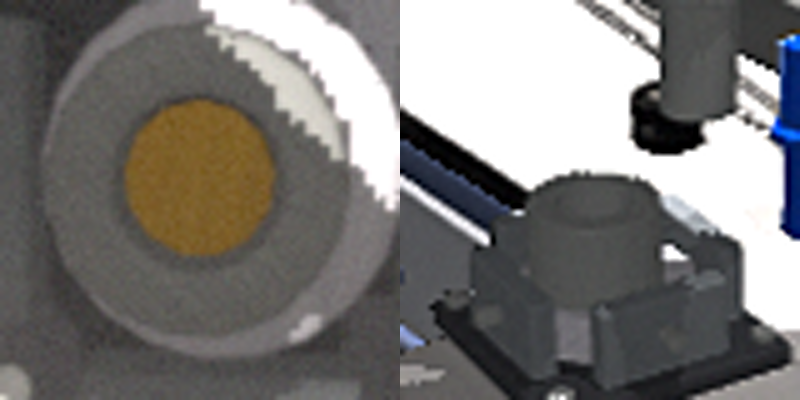

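```bash
cat > fit.py <<'E'
from h import *
def circ(d,c,r,z,n=120):
    a=np.linspace(0,2*np.pi,n,endpoint=False)
    P=np.c_[c[0]+r*np.cos(a),c[1]+r*np.sin(a),np.full(n,z)]
    Q=(P-d["T"][:3,3])@d["T"][:3,:3];Q=Q@d["mtx"].T;return (Q[:,:2]/Q[:,2:]).astype(np.float32)
def score(im,d,c,r,z,w):
    f=lambda R:cv2.remap(im,circ(d,c,R,z)[:,None],None,cv2.INTER_LINEAR).ravel()
    return np.mean(np.clip(np.abs(f(r+w)-f(r-w)),0,25))
def bore(d,c0,span=.006,w=.0008):
    im=cv2.GaussianBlur(d["pixels"],(3,3),.6).astype(np.float32).mean(2)
    g=np.arange(-span,span+1e-9,.00025);out=[]
    for rs in((.024,),(.01325,),(.024,.01325)):
        S=np.array([[sum(score(im,d,(c0[0]+x,c0[1]+y),r,.06,w) for r in rs) for y in g] for x in g])
        i=np.unravel_index(S.argmax(),S.shape);out.append((c0[0]+g[i[0]],c0[1]+g[i[1]],S.max()))
    return np.round(out,4)
E
python3 - <<'E'
from fit import *
for n in("w4","w1","s4","scene0","t4","top0"):
    d=dict(np.load(n+".npz"));print(n,bore(d,(.352,-.256)).tolist())
d=dict(np.load("w4.npz"));print("manual",ray(d,279+200/5,113+182/5,.06),ray(d,279+195/5,113+179/5,.06))
# stand centre from top0 base-plate corners (z=.01): montage B
t=dict(np.load("top0.npz"));C=[ray(t,254+(x-400)/5,244+y/5,.01)[:2] for x,y in((447,18),(680,38),(657,270),(422,245))]
print("stand ctr",np.mean(C,0).round(4),np.round(C,3).tolist())
# foot
s=Ro.from_euler("xyz",(180,.0,85.1),degrees=True);p=np.array([.3498,-.3207,.1703]);e=dict(np.load("s4.npz"))
for zf in(.047,.051,.055):
  for tx in(0,.002):
    c=p+s.apply([tx,0,zf]);q=circ(d,c[:2],.0125,c[2]);k=circ(e,c[:2],.0125,c[2])
    print(zf,tx,"wrist top v",q[:,1].min().round(1),"u",q[:,0].min().round(1),q[:,0].max().round(1),"scene bottom v",k[:,1].max().round(1),"u",k[:,0].min().round(1),k[:,0].max().round(1))
E
```

```text
w4 [[0.3508, -0.253, 13.7474], [0.351, -0.2527, 7.2512], [0.3508, -0.2527, 20.8194]]
w1 [[0.351, -0.2535, 15.6951], [0.35, -0.2542, 12.0241], [0.351, -0.2535, 27.3552]]
s4 [[0.3502, -0.2515, 14.0244], [0.358, -0.25, 8.6626], [0.35, -0.251, 15.4442]]
scene0 [[0.3502, -0.251, 18.5389], [0.35, -0.2517, 23.4487], [0.3502, -0.2517, 41.8206]]
t4 [[0.3495, -0.2535, 0.6632], [0.3485, -0.2512, 0.6762], [0.3492, -0.253, 1.2272]]
top0 [[0.3542, -0.2618, 14.8242], [0.3512, -0.2527, 12.7424], [0.3518, -0.2537, 23.0912]]
manual [ 0.35149444 -0.25308768  0.06      ] [ 0.35075853 -0.2525743   0.06      ]
stand ctr [ 0.3543 -0.2545] [[0.405, -0.212], [0.397, -0.307], [0.303, -0.297], [0.313, -0.203]]
0.047 0 wrist top v 242.3 u 305.2 342.7 scene bottom v 211.8 u 295.8 311.7
0.047 0.002 wrist top v 239.4 u 305.2 342.8 scene bottom v 211.4 u 295.2 311.0
0.051 0 wrist top v 240.4 u 305.6 342.4 scene bottom v 214.1 u 295.9 311.7
0.051 0.002 wrist top v 237.5 u 305.5 342.5 scene bottom v 213.7 u 295.2 311.1
0.055 0 wrist top v 238.5 u 305.9 342.1 scene bottom v 216.5 u 295.9 311.8
0.055 0.002 wrist top v 235.7 u 305.8 342.2 scene bottom v 216.0 u 295.3 311.1
```

```bash
python3 - <<'E'
from rig import env
from fit import *
P=[]
for i in range(3):
    s=env.observe();P.append(np.r_[s["tcp_pos"],s["tool_rot"]]);e=env.snapshot("scene");w=env.snapshot("wrist")
print(np.round(P,4).tolist())
p=np.array(P[-1][:3]);R=Ro.from_euler("xyz",P[-1][3:],degrees=True)
# profile edges of barrel
def prof(d,c0,c1): # sample along line
    n=160;t=np.linspace(0,1,n);q=(np.outer(1-t,c0)+np.outer(t,c1)).astype(np.float32)
    im=d["pixels"].astype(np.float32).mean(2);v=cv2.remap(im,q[:,None],None,cv2.INTER_LINEAR).ravel();g=np.gradient(cv2.GaussianBlur(v[None],(0,0),3)[0])
    i=[k for k in range(1,n-1) if abs(g[k])>=abs(g[k-1]) and abs(g[k])>abs(g[k+1]) and abs(g[k])>.7];return [(q[k].round(1).tolist(),round(float(g[k]),1)) for k in i]
print("wrist vert",prof(w,(321.5,225),(321.5,255)));print("wrist hor",prof(w,(295,250),(348,250)))
print("scene vert",prof(e,(301.5,200),(301.5,225)));print("scene hor",prof(e,(285,204),(318,204)))
f=p+R.apply([0,0,.051])
print("pred foot",f,"wrist",proj(w,f),"scene",proj(e,f));
def cyl(d,zup,r=.0125):
    c=p+R.apply([0,0,.051-zup]);q=circ(d,c[:2],r,c[2]);return q
q=cyl(w,.001);print("wrist pred top",q[q[:,1].argmin()]);
k=cyl(e,0,.0115);print("scene pred bottom",k[k[:,1].argmax()],"sides@204",[(cyl(e,z)[:,0].min(),cyl(e,z)[:,0].max(),cyl(e,z)[:,1].mean()) for z in(0,.005,.01)])
print("wrist sides",[(cyl(w,z)[:,0].min(),cyl(w,z)[:,0].max(),cyl(w,z)[:,1].mean()) for z in(0,.01,.02,.03,.04)])
E
```

```text
[[0.3491, -0.3206, 0.1701, -179.9984, 0.0369, 85.1701], [0.3488, -0.3206, 0.17, -179.9981, 0.0163, 85.1439], [0.3487, -0.3205, 0.17, 179.9976, 0.0044, 85.1341]]
wrist vert [([321.5, 236.5], 4.5), ([321.5, 239.6999969482422], -8.9)]
wrist hor [([304.70001220703125, 250.0], -11.9), ([338.0, 250.0], 4.7)]
scene vert [([301.5, 212.39999389648438], -1.3), ([301.5, 215.60000610351562], -3.3), ([301.5, 217.60000610351562], 16.3)]
scene hor [([290.0, 204.0], 1.2), ([292.8999938964844, 204.0], -15.1), ([295.3999938964844, 204.0], 0.9), ([311.20001220703125, 204.0], 7.4), ([317.20001220703125, 204.0], -12.3)]
pred foot [ 0.34869612 -0.3205381   0.11899763] wrist [324.12250035 258.04908751] scene [303.20441799 211.05824929]
wrist pred top [324.48795 241.02397]
scene pred bottom [302.93567 214.20122] sides@204 [(np.float32(295.26633), np.float32(311.13177), np.float32(211.08206)), (np.float32(295.2041), np.float32(311.11673), np.float32(208.20045)), (np.float32(295.14154), np.float32(311.1016), np.float32(205.30167))]
wrist sides [(np.float32(305.68994), np.float32(342.55203), np.float32(257.897)), (np.float32(304.8766), np.float32(343.324), np.float32(263.45743)), (np.float32(303.9901), np.float32(344.16537), np.float32(269.5169)), (np.float32(303.0202), np.float32(345.0859), np.float32(276.14584)), (np.float32(301.95456), np.float32(346.09738), np.float32(283.42838))]
```

Both views put the foot about 2 mm off the TCP reading along tool y, and the pre-grasp measurement shows the same offset. I'll therefore use the foot-to-bore difference, with the bore at about (0.3507,-0.2523) in the camera frame. That is about 4 mm from the stand centre at (0.354,-0.2545), as the task says it should be.

```bash
cat >> h.py <<'E'
OFF=np.array([.0004,-.0021,.051]); BORE=np.array([.3507,-.2523,.060])
YAW=85.13
def tilted(a): # tilt a deg about tool x (ram top leans +x world)
    return Ro.from_euler("xyz",(180,0,YAW),degrees=True)*Ro.from_rotvec([np.radians(a),0,0])
def where(s):
    R=Ro.from_euler("xyz",s["tool_rot"],degrees=True);F=s["tcp_pos"]+R.apply(OFF)
    ez=R.apply([0,0,1]); down=np.array([0,0,-1.]); r=down-ez*(down@ez); n=np.linalg.norm(r)
    a=np.degrees(np.arcsin(min(1,n))); L=F+.0125*r/n if a>2 else F
    print("t",s["time"],"tilt",round(a,2),"F-bore mm",((F-BORE)*1e3).round(2),"L-bore mm",((L-BORE)*1e3).round(2),"force",np.round(s["force"],1),"M",np.round(s["ft_torque"],2));return R,F
def to(s,F,a):
    R=Ro.from_euler("xyz",s["tool_rot"],degrees=True);p=np.array(s["tcp_pos"]);R2=tilted(a)
    p2=np.array(F)-R2.apply(OFF)
    print("dp",R.inv().apply(p2-p).round(4).tolist(),"turn",(R.inv()*R2).as_rotvec().round(3).tolist())
E
python3 - <<'E'
from rig import env
from h import *
s=env.observe();where(s)
to(s,BORE+[-.0015,0,.030],17)
E
```

```text
t 7.0 tilt 0.0 F-bore mm [ -4.14 -67.63  58.98] L-bore mm [ -4.14 -67.63  58.98] force [-0.4 -0.1 -3.2] M [ 0.02  0.01 -0.  ]
dp [0.0676, 0.0117, 0.0318] turn [0.297, -0.0, -0.0]
```

Scaled: 0.297 rad / 4 = 0.0743.

Request:
send_rows(
  motion=[
    {"gripper": 0,"dp": [0.014,0.002,0],"turn": [0.015,0,0]},
    {"gripper": 0,"dp": [0.028,0.005,0.008],"turn": [0.03,0,0]},
    {"gripper": 0,"dp": [0.042,0.007,0.016],"turn": [0.045,0,0]},
    {"gripper": 0,"dp": [0.056,0.01,0.024],"turn": [0.06,0,0]},
    {"gripper": 0,"dp": [0.0676,0.0117,0.0318],"turn": [0.0743,0,0]},
  ],
)

```text
time: 7.42
tcp_pos: [0.3676, -0.253, 0.1378]
tool_rot: [-162.9, -0.0, 85.2]
force: [0.2, -0.4, -1.1]
width: 0.0149
finger_force: 88.6
```

Request:
send_rows(
  motion=[
    {"gripper": 0,"dp": [0,0,0],"turn": [0,0,0]},
    {"gripper": 0,"dp": [0,0,0],"turn": [0,0,0]},
    {"gripper": 0,"dp": [0,0,0],"turn": [0,0,0]},
    {"gripper": 0,"dp": [0,0,0],"turn": [0,0,0]},
    {"gripper": 0,"dp": [0,0,0],"turn": [0,0,0]},
  ],
)

```text
time: 7.83
tcp_pos: [0.3654, -0.2552, 0.1389]
tool_rot: [-163.1, -0.0, 85.0]
force: [-0.4, -0.6, -1.9]
width: 0.0146
finger_force: 88.6
```

Request:
send_rows(
  motion=[
    {"gripper": 0,"dp": [0,0,0],"turn": [0,0,0]},
    {"gripper": 0,"dp": [0,0,0],"turn": [0,0,0]},
    {"gripper": 0,"dp": [0,0,0],"turn": [0,0,0]},
    {"gripper": 0,"dp": [0,0,0],"turn": [0,0,0]},
    {"gripper": 0,"dp": [0,0,0],"turn": [0,0,0]},
  ],
)

```text
time: 8.25
tcp_pos: [0.366, -0.2541, 0.1382]
tool_rot: [-163.0, -0.0, 85.1]
force: [-0.0, 0.6, -1.6]
width: 0.0146
finger_force: 88.6
```

```bash
python3 - <<'E'
from rig import env
from h import *
s=env.observe();where(s);print(np.round(s["q"],1),s["tcp_pos"],s["tool_rot"])
to(s,BORE+[-.0015,0,.030],17);to(s,BORE+[-.0015,0,.00565],17)
e=env.snapshot("scene");w=env.snapshot("wrist")
g=lambda d:np.clip(d["pixels"][:,:,::-1].astype(float)*1.6,0,255).astype(np.uint8)
b=BORE+[0,0,.02];cv2.imwrite("pics/c5.png",np.hstack([crop(g(w),*proj(w,b),80,80,5),crop(g(e),*proj(e,b),80,80,5)]))
E
```

```text
t 8.25 tilt 17.0 F-bore mm [-1.500e+00  1.000e-02  3.005e+01] L-bore mm [10.41 -1.01 26.4 ] force [-0.   0.6 -1.6] M [-0.07 -0.5  -0.07]
[-23.2  24.4  58.1 113.9 -12.9  68.5  36.8] [ 0.36602858 -0.25413574  0.13820905] [-1.62997131e+02 -8.41357924e-03  8.51298731e+01]
dp [0.0, 0.0, 0.0001] turn [-0.0, -0.0, 0.0]
dp [-0.0, 0.0071, 0.0233] turn [-0.0, -0.0, 0.0]
crop 287 212
crop 240 178
```

View pics/c5.png

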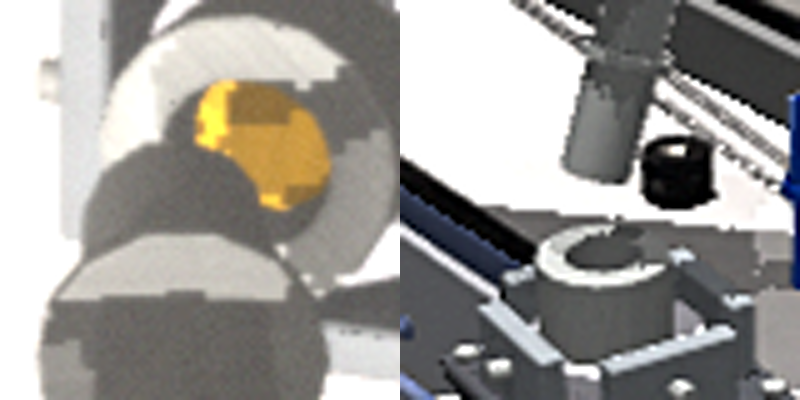

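The wrist crop shows the brass piston in the bore at about (265,145), with the tilted foot just short of it. The scene crop shows the ram leaning correctly above the sleeve at (605,255). I'll lower it slowly.

Request:
send_rows(
  motion=[
    {"gripper": 0,"dp": [0,0.0018,0.006],"turn": [0,0,0]},
    {"gripper": 0,"dp": [0,0.0036,0.012],"turn": [0,0,0]},
    {"gripper": 0,"dp": [0,0.0054,0.0175],"turn": [0,0,0]},
    {"gripper": 0,"dp": [0,0.0064,0.021],"turn": [0,0,0]},
    {"gripper": 0,"dp": [0,0.0071,0.0233],"turn": [0,0,0]},
  ],
)

```text
time: 8.77
tcp_pos: [0.3654, -0.2538, 0.1129]
tool_rot: [-162.9, -0.0, 85.1]
force: [0.1, -0.8, -1.3]
width: 0.0146
finger_force: 88.6
```

Request:
send_rows(
  motion=[
    {"gripper": 0,"dp": [0,0,0],"turn": [0,0,0]},
    {"gripper": 0,"dp": [0,0,0],"turn": [0,0,0]},
    {"gripper": 0,"dp": [0,0,0],"turn": [0,0,0]},
    {"gripper": 0,"dp": [0,0,0],"turn": [0,0,0]},
    {"gripper": 0,"dp": [0,0,0],"turn": [0,0,0]},
  ],
)

```text
time: 9.18
tcp_pos: [0.3662, -0.2543, 0.114]
tool_rot: [-163.0, 0.0, 85.1]
force: [-0.3, -0.2, -1.2]
width: 0.0146
finger_force: 88.6
```

Request:
send_rows(
  motion=[
    {"gripper": 0,"dp": [0,0.0001,0.0004],"turn": [0,0,0]},
    {"gripper": 0,"dp": [0,0.0002,0.0008],"turn": [0,0,0]},
    {"gripper": 0,"dp": [0,0.0003,0.0012],"turn": [0,0,0]},
    {"gripper": 0,"dp": [0,0.0005,0.0016],"turn": [0,0,0]},
    {"gripper": 0,"dp": [0,0.0006,0.002],"turn": [0,0,0]},
  ],
)

```text
time: 9.6
tcp_pos: [0.366, -0.2541, 0.1117]
tool_rot: [-163.0, -0.0, 85.1]
force: [1.0, 0.1, -2.2]
width: 0.0148
finger_force: 88.6
```

```bash
python3 - <<'E'
from rig import env
from h import *
where(env.observe())
E
```

```text
t 9.6 tilt 17.02 F-bore mm [-1.54  0.03  3.52] L-bore mm [10.37 -0.98 -0.14] force [ 1.   0.1 -2.2] M [-0.05 -0.49 -0.01]
```

Request:
send_rows(
  motion=[
    {"gripper": 0,"dp": [0,0.0001,0.0003],"turn": [0,0,0]},
    {"gripper": 0,"dp": [0,0.0002,0.0006],"turn": [0,0,0]},
    {"gripper": 0,"dp": [0,0.0003,0.0009],"turn": [0,0,0]},
    {"gripper": 0,"dp": [0,0.0004,0.0012],"turn": [0,0,0]},
    {"gripper": 0,"dp": [0,0.0004,0.0014],"turn": [0,0,0]},
  ],
)

```text
time: 10.02
tcp_pos: [0.366, -0.2541, 0.1102]
tool_rot: [-163.0, -0.0, 85.1]
force: [0.2, -0.2, -2.2]
width: 0.0148
finger_force: 88.6
```

Request:
send_rows(
  motion=[
    {"gripper": 0,"dp": [0,0.0001,0.0002],"turn": [0,0,0]},
    {"gripper": 0,"dp": [0,0.0001,0.0004],"turn": [0,0,0]},
    {"gripper": 0,"dp": [0,0.0002,0.0006],"turn": [0,0,0]},
    {"gripper": 0,"dp": [0,0.0003,0.0008],"turn": [0,0,0]},
    {"gripper": 0,"dp": [0,0.0003,0.001],"turn": [0,0,0]},
  ],
)

```text
time: 10.43
tcp_pos: [0.3659, -0.2542, 0.1092]
tool_rot: [-163.0, 0.0, 85.1]
force: [-0.4, 0.2, -1.7]
width: 0.0152
finger_force: 88.6
```

```bash
python3 - <<'E'
from rig import env
from h import *
where(env.observe())
E
```

```text
t 10.4333 tilt 17.02 F-bore mm [-1.6  -0.04  1.07] L-bore mm [10.31 -1.05 -2.59] force [-0.4  0.2 -1.7] M [-0.07 -0.5   0.02]
```

Request:
send_rows(
  motion=[
    {"gripper": 0,"dp": [0,0.0001,0.0002],"turn": [0,0,0]},
    {"gripper": 0,"dp": [0,0.0001,0.0004],"turn": [0,0,0]},
    {"gripper": 0,"dp": [0,0.0002,0.0006],"turn": [0,0,0]},
    {"gripper": 0,"dp": [0,0.0003,0.0008],"turn": [0,0,0]},
    {"gripper": 0,"dp": [0,0.0003,0.001],"turn": [0,0,0]},
  ],
)

```text
time: 10.85
tcp_pos: [0.3659, -0.2542, 0.1082]
tool_rot: [-163.0, 0.0, 85.1]
force: [-0.7, -0.4, -1.9]
width: 0.0154
finger_force: 88.6
```

Request:
send_rows(
  motion=[
    {"gripper": 0,"dp": [0,0.0001,0.0002],"turn": [0,0,0]},
    {"gripper": 0,"dp": [0,0.0001,0.0004],"turn": [0,0,0]},
    {"gripper": 0,"dp": [0,0.0002,0.0006],"turn": [0,0,0]},
    {"gripper": 0,"dp": [0,0.0003,0.0008],"turn": [0,0,0]},
    {"gripper": 0,"dp": [0,0.0003,0.001],"turn": [0,0,0]},
  ],
)

```text
time: 11.27
tcp_pos: [0.3661, -0.2544, 0.1072]
tool_rot: [-163.0, 0.0, 85.1]
force: [-0.7, -0.7, -2.1]
width: 0.0147
finger_force: 88.6
```

```bash
python3 - <<'E'
from rig import env
from h import *
where(env.observe())
E
```

```text
t 11.2667 tilt 17.0 F-bore mm [-1.46 -0.32 -0.97] L-bore mm [10.45 -1.32 -4.63] force [-0.7 -0.7 -2.1] M [-0.25 -0.47  0.03]
```

Request:
send_rows(
  motion=[
    {"gripper": 0,"dp": [-0.0002,0,0],"turn": [0,0,0]},
    {"gripper": 0,"dp": [-0.0004,0,0],"turn": [0,0,0]},
    {"gripper": 0,"dp": [-0.0006,0,0],"turn": [0,0,0]},
    {"gripper": 0,"dp": [-0.0006,0,0],"turn": [0,0,0]},
    {"gripper": 0,"dp": [-0.0006,0,0],"turn": [0,0,0]},
  ],
)

```text
time: 11.68
tcp_pos: [0.366, -0.2547, 0.1071]
tool_rot: [-163.0, -0.0, 85.1]
force: [1.1, -0.6, -1.9]
width: 0.0147
finger_force: 88.6
```

```bash
python3 - <<'E'
from rig import env
from h import *
where(env.observe())
E
```

```text
t 11.6833 tilt 17.01 F-bore mm [-1.54 -0.58 -1.03] L-bore mm [10.37 -1.6  -4.69] force [ 1.1 -0.6 -1.9] M [-0.25 -0.55  0.09]
```

Request:
send_rows(
  motion=[
    {"gripper": 0,"dp": [-0.0002,0,0],"turn": [0,0,0]},
    {"gripper": 0,"dp": [-0.0004,0,0],"turn": [0,0,0]},
    {"gripper": 0,"dp": [-0.0006,0,0],"turn": [0,0,0]},
    {"gripper": 0,"dp": [-0.0006,0,0],"turn": [0,0,0]},
    {"gripper": 0,"dp": [-0.0006,0,0],"turn": [0,0,0]},
  ],
)

```text
time: 12.1
tcp_pos: [0.3657, -0.2552, 0.1071]
tool_rot: [-163.0, -0.0, 85.1]
force: [-0.1, 0.2, -2.2]
width: 0.015
finger_force: 88.6
```

```bash
python3 - <<'E'
from rig import env
from h import *
where(env.observe())
E
```

```text
t 12.1 tilt 17.03 F-bore mm [-1.8  -1.03 -1.06] L-bore mm [10.11 -2.06 -4.72] force [-0.1  0.2 -2.2] M [-0.06 -0.53 -0.02]
```

Request:
send_rows(
  motion=[
    {"gripper": 0,"dp": [-0.0002,0,0],"turn": [0,0,0]},
    {"gripper": 0,"dp": [-0.0004,0,0],"turn": [0,0,0]},
    {"gripper": 0,"dp": [-0.0006,0,0],"turn": [0,0,0]},
    {"gripper": 0,"dp": [-0.0006,0,0],"turn": [0,0,0]},
    {"gripper": 0,"dp": [-0.0006,0,0],"turn": [0,0,0]},
  ],
)

```text
time: 12.52
tcp_pos: [0.3657, -0.2559, 0.1071]
tool_rot: [-163.0, -0.0, 85.1]
force: [-0.4, -0.5, -2.7]
width: 0.0145
finger_force: 88.6
```

```bash
python3 - <<'E'
from rig import env
from h import *
where(env.observe())
E
```

```text
t 12.5167 tilt 17.02 F-bore mm [-1.8  -1.78 -1.02] L-bore mm [10.11 -2.8  -4.68] force [-0.4 -0.5 -2.7] M [-0.08 -0.5   0.02]
```

Request:
send_rows(
  motion=[
    {"gripper": 0,"dp": [-0.0002,0,0],"turn": [0,0,0]},
    {"gripper": 0,"dp": [-0.0004,0,0],"turn": [0,0,0]},
    {"gripper": 0,"dp": [-0.0006,0,0],"turn": [0,0,0]},
    {"gripper": 0,"dp": [-0.0006,0,0],"turn": [0,0,0]},
    {"gripper": 0,"dp": [-0.0006,0,0],"turn": [0,0,0]},
  ],
)

```text
time: 12.93
tcp_pos: [0.3657, -0.2565, 0.1071]
tool_rot: [-163.0, -0.0, 85.1]
force: [-0.2, -0.6, -2.8]
width: 0.0147
finger_force: 88.6
```

```bash
python3 - <<'E'
from rig import env
from h import *
where(env.observe())
E
```

```text
t 12.9333 tilt 17.02 F-bore mm [-1.82 -2.41 -1.02] L-bore mm [10.09 -3.43 -4.67] force [-0.2 -0.6 -2.8] M [-0.06 -0.48  0.01]
```

Request:
send_rows(
  motion=[
    {"gripper": 0,"dp": [-0.0002,0,0],"turn": [0,0,0]},
    {"gripper": 0,"dp": [-0.0004,0,0],"turn": [0,0,0]},
    {"gripper": 0,"dp": [-0.0006,0,0],"turn": [0,0,0]},
    {"gripper": 0,"dp": [-0.0006,0,0],"turn": [0,0,0]},
    {"gripper": 0,"dp": [-0.0006,0,0],"turn": [0,0,0]},
  ],
)

```text
time: 13.35
tcp_pos: [0.3657, -0.257, 0.1071]
tool_rot: [-163.0, -0.0, 85.1]
force: [0.1, -0.2, -2.0]
width: 0.0149
finger_force: 88.6
```

```bash
python3 - <<'E'
from rig import env
from h import *
where(env.observe())
E
```

```text
t 13.35 tilt 17.02 F-bore mm [-1.82 -2.87 -1.02] L-bore mm [10.09 -3.89 -4.67] force [ 0.1 -0.2 -2. ] M [ 0.03 -0.51 -0.02]
```

Request:
send_rows(
  motion=[
    {"gripper": 0,"dp": [-0.0002,0,0],"turn": [0,0,0]},
    {"gripper": 0,"dp": [-0.0004,0,0],"turn": [0,0,0]},
    {"gripper": 0,"dp": [-0.0006,0,0],"turn": [0,0,0]},
    {"gripper": 0,"dp": [-0.0006,0,0],"turn": [0,0,0]},
    {"gripper": 0,"dp": [-0.0006,0,0],"turn": [0,0,0]},
  ],
)

```text
time: 13.77
tcp_pos: [0.3657, -0.2575, 0.1071]
tool_rot: [-163.0, -0.0, 85.1]
force: [0.1, 0.9, -1.2]
width: 0.0147
finger_force: 88.7
```

```bash
python3 - <<'E'
from rig import env
from h import *
where(env.observe())
E
```

```text
t 13.7667 tilt 17.02 F-bore mm [-1.86 -3.37 -1.01] L-bore mm [10.04 -4.4  -4.67] force [ 0.1  0.9 -1.2] M [ 0.23 -0.53 -0.12]
```

Request:
send_rows(
  motion=[
    {"gripper": 0,"dp": [0.0005,0,0],"turn": [0,0,0]},
    {"gripper": 0,"dp": [0.001,0,0],"turn": [0,0,0]},
    {"gripper": 0,"dp": [0.0016,0,0],"turn": [0,0,0]},
    {"gripper": 0,"dp": [0.0016,0,0],"turn": [0,0,0]},
    {"gripper": 0,"dp": [0.0016,0,0],"turn": [0,0,0]},
  ],
)

```text
time: 14.18
tcp_pos: [0.3657, -0.2563, 0.1071]
tool_rot: [-163.0, 0.0, 85.1]
force: [-0.2, -0.3, -1.1]
width: 0.0151
finger_force: 88.6
```

Request:
send_rows(
  motion=[
    {"gripper": 0,"dp": [0,0.0003,-0.0001],"turn": [0,0,0]},
    {"gripper": 0,"dp": [0.0001,0.0006,-0.0002],"turn": [0,0,0]},
    {"gripper": 0,"dp": [0.0001,0.0008,-0.0002],"turn": [0,0,0]},
    {"gripper": 0,"dp": [0.0001,0.0008,-0.0002],"turn": [0,0,0]},
    {"gripper": 0,"dp": [0.0001,0.0008,-0.0002],"turn": [0,0,0]},
  ],
)

```text
time: 14.6
tcp_pos: [0.3666, -0.2561, 0.1071]
tool_rot: [-163.0, 0.0, 85.1]
force: [-0.7, 0.0, -2.3]
width: 0.0146
finger_force: 88.6
```

```bash
python3 - <<'E'
from rig import env
from h import *
where(env.observe())
E
```

```text
t 14.6 tilt 17.02 F-bore mm [-0.93 -2.01 -1.06] L-bore mm [10.98 -3.02 -4.72] force [-0.7  0.  -2.3] M [-0.03 -0.48 -0.01]
```

Request:
send_rows(
  motion=[
    {"gripper": 0,"dp": [0,0.0003,-0.0001],"turn": [0,0,0]},
    {"gripper": 0,"dp": [0.0001,0.0006,-0.0002],"turn": [0,0,0]},
    {"gripper": 0,"dp": [0.0001,0.0008,-0.0002],"turn": [0,0,0]},
    {"gripper": 0,"dp": [0.0001,0.0008,-0.0002],"turn": [0,0,0]},
    {"gripper": 0,"dp": [0.0001,0.0008,-0.0002],"turn": [0,0,0]},
  ],
)

```text
time: 15.02
tcp_pos: [0.3673, -0.2561, 0.107]
tool_rot: [-163.0, 0.0, 85.1]
force: [-1.4, 0.3, -2.4]
width: 0.0147
finger_force: 88.6
```

```bash
python3 - <<'E'
from rig import env
from h import *
where(env.observe())
E
```

```text
t 15.0167 tilt 17.04 F-bore mm [-0.29 -1.95 -1.1 ] L-bore mm [11.61 -2.96 -4.76] force [-1.4  0.3 -2.4] M [-0.05 -0.4   0.  ]
```

Request:
send_rows(
  motion=[
    {"gripper": 0,"dp": [0,0.0002,0],"turn": [0,0,0]},
    {"gripper": 0,"dp": [0,0.0003,-0.0001],"turn": [0,0,0]},
    {"gripper": 0,"dp": [0,0.0005,-0.0001],"turn": [0,0,0]},
    {"gripper": 0,"dp": [0,0.0005,-0.0001],"turn": [0,0,0]},
    {"gripper": 0,"dp": [0,0.0005,-0.0001],"turn": [0,0,0]},
  ],
)

```text
time: 15.43
tcp_pos: [0.3676, -0.2561, 0.107]
tool_rot: [-162.9, -0.0, 85.1]
force: [-0.2, 0.3, -1.5]
width: 0.015
finger_force: 88.6
```

```bash
python3 - <<'E'
from rig import env
from h import *
s=env.observe();where(s)
to(s,BORE+[.0,-.0019,-.0005],13)
E
```

```text
t 15.4333 tilt 17.06 F-bore mm [-0.01 -1.96 -1.17] L-bore mm [11.9  -2.97 -4.84] force [-0.2  0.3 -1.5] M [-0.07 -0.21  0.  ]
dp [0.0001, -0.0038, -0.0007] turn [-0.071, -0.0, -0.0]
```

I've now felt both y walls (F.y of about -0.8 and -2.9 mm) and the +x wall, so the bore is about (-1.0,-1.9) mm from the camera estimate. I'll straighten about the lower edge in stages.

```bash
cat >> h.py <<'E'
def stages(s,Lmm,angs):
    R=Ro.from_euler("xyz",s["tool_rot"],degrees=True);p=np.array(s["tcp_pos"])
    for a in angs:
        t=np.radians(a);R2=tilted(a);F=BORE+np.array(Lmm)*1e-3-.0125*R2.apply([0,1,0])
        p2=F-R2.apply(OFF);print(a,"dp",R.inv().apply(p2-p).round(4).tolist(),"turn",(R.inv()*R2).as_rotvec().round(3).tolist());R,p=R2,p2
E
python3 - <<'E'
from rig import env
from h import *
s=env.observe()
stages(s,(11.3,-2.9,-4.7),(17,11,6,3,0))
E
```

```text
17 dp [0.0, -0.0007, 0.0001] turn [-0.001, -0.0, -0.0]
11 dp [0.0, -0.0053, 0.0014] turn [-0.105, -0.0, -0.0]
6 dp [0.0, -0.0044, 0.0011] turn [-0.087, 0.0, 0.0]
3 dp [-0.0, -0.0027, 0.0006] turn [-0.052, 0.0, 0.0]
0 dp [0.0, -0.0027, 0.0006] turn [-0.052, -0.0, -0.0]
```

Request:
send_rows(
  motion=[
    {"gripper": 0,"dp": [0,-0.0004,0.0001],"turn": [0,0,0]},
    {"gripper": 0,"dp": [0,-0.0008,0.0002],"turn": [0,0,0]},
    {"gripper": 0,"dp": [0,-0.0008,0.0002],"turn": [0,0,0]},
    {"gripper": 0,"dp": [0,-0.0008,0.0002],"turn": [0,0,0]},
    {"gripper": 0,"dp": [0,-0.0008,0.0002],"turn": [0,0,0]},
  ],
)

```text
time: 15.85
tcp_pos: [0.3673, -0.2561, 0.1071]
tool_rot: [-163.0, 0.0, 85.1]
force: [-0.2, 0.3, -2.7]
width: 0.015
finger_force: 88.6
```

Scaled: -0.105 rad / 4 = -0.0263.

Request:
send_rows(
  motion=[
    {"gripper": 0,"dp": [0,-0.001,0.0002],"turn": [-0.0053,0,0]},
    {"gripper": 0,"dp": [0,-0.0021,0.0005],"turn": [-0.0105,0,0]},
    {"gripper": 0,"dp": [0,-0.0032,0.0008],"turn": [-0.0158,0,0]},
    {"gripper": 0,"dp": [0,-0.0042,0.0011],"turn": [-0.021,0,0]},
    {"gripper": 0,"dp": [0,-0.0053,0.0014],"turn": [-0.0263,0,0]},
  ],
)

```text
time: 16.27
tcp_pos: [0.3615, -0.2555, 0.1073]
tool_rot: [-169.2, -0.0, 85.1]
force: [0.3, 0.1, -1.4]
width: 0.0152
finger_force: 88.6
```

```bash
python3 - <<'E'
from rig import env
from h import *
s=env.observe();where(s);stages(s,(11.3,-2.9,-4.7),(11,8,5.5))
E
```

```text
t 16.2667 tilt 10.84 F-bore mm [-0.82 -1.83 -2.35] L-bore mm [11.41 -2.9  -4.7 ] force [ 0.3  0.1 -1.4] M [-0.01 -0.24 -0.02]
11 dp [-0.0, 0.0, -0.0] turn [0.003, -0.0, -0.0]
8 dp [0.0, -0.0027, 0.0006] turn [-0.052, 0.0, 0.0]
5.5 dp [0.0, -0.0022, 0.0005] turn [-0.044, 0.0, -0.0]
```

Scaled: -0.052 rad / 4 = -0.013.

Request:
send_rows(
  motion=[
    {"gripper": 0,"dp": [0,-0.0005,0.0001],"turn": [-0.0025,0,0]},
    {"gripper": 0,"dp": [0,-0.0011,0.0002],"turn": [-0.005,0,0]},
    {"gripper": 0,"dp": [0,-0.0016,0.0004],"turn": [-0.0075,0,0]},
    {"gripper": 0,"dp": [0,-0.0022,0.0005],"turn": [-0.0103,0,0]},
    {"gripper": 0,"dp": [0,-0.0027,0.0006],"turn": [-0.013,0,0]},
  ],
)

```text
time: 16.68
tcp_pos: [0.359, -0.2553, 0.1072]
tool_rot: [-172.0, 0.0, 85.1]
force: [-0.8, 0.8, -1.7]
width: 0.0152
finger_force: 88.6
```

```bash
python3 - <<'E'
from rig import env
from h import *
s=env.observe();where(s)
E
```

```text
t 16.6833 tilt 7.96 F-bore mm [-0.77 -1.87 -3.01] L-bore mm [11.57 -2.9  -4.74] force [-0.8  0.8 -1.7] M [ 0.   -0.22 -0.01]
```

Scaled: -0.01 rad / 4 = -0.0025.

Request:
send_rows(
  motion=[
    {"gripper": 0,"dp": [0,-0.0005,0.0001],"turn": [-0.0025,0,0]},
    {"gripper": 0,"dp": [0,-0.001,0.0002],"turn": [-0.005,0,0]},
    {"gripper": 0,"dp": [0,-0.0015,0.0003],"turn": [-0.0075,0,0]},
    {"gripper": 0,"dp": [0,-0.002,0.0004],"turn": [-0.01,0,0]},
    {"gripper": 0,"dp": [0,-0.0022,0.0005],"turn": [-0.011,0,0]},
  ],
)

```text
time: 17.1
tcp_pos: [0.3564, -0.2552, 0.107]
tool_rot: [-174.6, -0.0, 85.1]
force: [-0.2, 0.3, -2.7]
width: 0.0149
finger_force: 88.6
```

```bash
python3 - <<'E'
from rig import env
from h import *
s=env.observe();where(s);stages(s,(11.3,-2.9,-4.7),(5.5,3,0))
E
```

```text
t 17.1 tilt 5.44 F-bore mm [-1.14 -1.87 -3.56] L-bore mm [11.25 -2.97 -4.74] force [-0.2  0.3 -2.7] M [ 0.01 -0.18  0.  ]
5.5 dp [0.0001, 0.0001, -0.0001] turn [0.001, -0.0, -0.0]
3 dp [-0.0, -0.0022, 0.0005] turn [-0.044, -0.0, 0.0]
0 dp [0.0, -0.0027, 0.0006] turn [-0.052, -0.0, -0.0]
```

Scaled: -0.044 rad / 4 = -0.011.

Request:
send_rows(
  motion=[
    {"gripper": 0,"dp": [0,-0.0005,0.0001],"turn": [-0.0025,0,0]},
    {"gripper": 0,"dp": [0,-0.001,0.0002],"turn": [-0.005,0,0]},
    {"gripper": 0,"dp": [0,-0.0015,0.0003],"turn": [-0.0075,0,0]},
    {"gripper": 0,"dp": [0,-0.002,0.0004],"turn": [-0.01,0,0]},
    {"gripper": 0,"dp": [0,-0.0022,0.0005],"turn": [-0.011,0,0]},
  ],
)

```text
time: 17.52
tcp_pos: [0.3542, -0.255, 0.1067]
tool_rot: [-177.1, -0.0, 85.1]
force: [0.1, -0.1, -1.9]
width: 0.015
finger_force: 88.6
```

```bash
python3 - <<'E'
from rig import env
from h import *
s=env.observe();where(s)
E
```

```text
t 17.5167 tilt 2.91 F-bore mm [-1.1  -1.87 -4.09] L-bore mm [11.33 -3.01 -4.72] force [ 0.1 -0.1 -1.9] M [-0.06 -0.14 -0.02]
```

Scaled: -0.052 rad / 4 = -0.013.

Request:
send_rows(
  motion=[
    {"gripper": 0,"dp": [0,-0.0006,0.0001],"turn": [-0.003,0,0]},
    {"gripper": 0,"dp": [0,-0.0012,0.0003],"turn": [-0.006,0,0]},
    {"gripper": 0,"dp": [0,-0.0018,0.0004],"turn": [-0.009,0,0]},
    {"gripper": 0,"dp": [0,-0.0024,0.0005],"turn": [-0.012,0,0]},
    {"gripper": 0,"dp": [0,-0.0027,0.0006],"turn": [-0.013,0,0]},
  ],
)

```text
time: 17.93
tcp_pos: [0.3515, -0.2548, 0.1063]
tool_rot: [179.9, -0.0, 85.1]
force: [0.9, -0.3, -2.8]
width: 0.0149
finger_force: 88.6
```

```bash
python3 - <<'E'
from rig import env
from h import *
s=env.observe();where(s);to(s,BORE+[-.0012,-.0018,-.0047],0)
E
```

```text
t 17.9333 tilt 0.1 F-bore mm [-1.14 -1.87 -4.72] L-bore mm [-1.14 -1.87 -4.72] force [ 0.9 -0.3 -2.8] M [-0.04 -0.16 -0.02]
dp [0.0001, 0.0, -0.0] turn [0.002, -0.0, -0.001]
```

Upright now. The slight negative My points to the -x wall, so I'll ease +x 0.5 mm and then lower.

Scaled: 0.002 rad / 4 = 0.0005.

Request:
send_rows(
  motion=[
    {"gripper": 0,"dp": [0,0.0003,0],"turn": [0.0003,0,0]},
    {"gripper": 0,"dp": [0,0.0005,0],"turn": [0.0005,0,0]},
    {"gripper": 0,"dp": [0,0.0005,0],"turn": [0.0005,0,0]},
    {"gripper": 0,"dp": [0,0.0005,0],"turn": [0.0005,0,0]},
    {"gripper": 0,"dp": [0,0.0005,0],"turn": [0.0005,0,0]},
  ],
)

```text
time: 18.35
tcp_pos: [0.3521, -0.2548, 0.1062]
tool_rot: [-179.9, 0.0, 85.1]
force: [0.4, 0.0, -1.9]
width: 0.0148
finger_force: 88.6
```

```bash
python3 - <<'E'
from rig import env
from h import *
s=env.observe();where(s)
E
```

```text
t 18.35 tilt 0.15 F-bore mm [-0.76 -1.91 -4.82] L-bore mm [-0.76 -1.91 -4.82] force [ 0.4  0.  -1.9] M [-0.02 -0.03 -0.01]
```

Request:
send_rows(
  motion=[
    {"gripper": 0,"dp": [0,0,0.0003],"turn": [0,0,0]},
    {"gripper": 0,"dp": [0,0,0.0006],"turn": [0,0,0]},
    {"gripper": 0,"dp": [0,0,0.0009],"turn": [0,0,0]},
    {"gripper": 0,"dp": [0,0,0.0012],"turn": [0,0,0]},
    {"gripper": 0,"dp": [0,0,0.0015],"turn": [0,0,0]},
  ],
)

```text
time: 18.77
tcp_pos: [0.3522, -0.2548, 0.1047]
tool_rot: [-179.9, 0.0, 85.1]
force: [0.1, 0.3, -1.3]
width: 0.0147
finger_force: 88.6
```

```bash
python3 - <<'E'
from rig import env
from h import *
s=env.observe();where(s)
E
```

```text
t 18.7667 tilt 0.12 F-bore mm [-0.72 -1.89 -6.31] L-bore mm [-0.72 -1.89 -6.31] force [ 0.1  0.3 -1.3] M [ 0.01 -0.02  0.04]
```

Request:
send_rows(
  motion=[
    {"gripper": 0,"dp": [0,0,0.0005],"turn": [0,0,0]},
    {"gripper": 0,"dp": [0,0,0.001],"turn": [0,0,0]},
    {"gripper": 0,"dp": [0,0,0.0015],"turn": [0,0,0]},
    {"gripper": 0,"dp": [0,0,0.002],"turn": [0,0,0]},
    {"gripper": 0,"dp": [0,0,0.0025],"turn": [0,0,0]},
  ],
)

```text
time: 19.18
tcp_pos: [0.3522, -0.2548, 0.1022]
tool_rot: [-179.9, 0.0, 85.1]
force: [0.7, -0.2, -2.3]
width: 0.0146
finger_force: 88.6
```

```bash
python3 - <<'E'
from rig import env
from h import *
s=env.observe();where(s)
E
```

```text
t 19.1833 tilt 0.12 F-bore mm [-0.69 -1.9  -8.81] L-bore mm [-0.69 -1.9  -8.81] force [ 0.7 -0.2 -2.3] M [ 0.07 -0.01  0.03]
```

Request:
send_rows(
  motion=[
    {"gripper": 0,"dp": [0,0,0.0006],"turn": [0,0,0]},
    {"gripper": 0,"dp": [0,0,0.0012],"turn": [0,0,0]},
    {"gripper": 0,"dp": [0,0,0.0018],"turn": [0,0,0]},
    {"gripper": 0,"dp": [0,0,0.0024],"turn": [0,0,0]},
    {"gripper": 0,"dp": [0,0,0.003],"turn": [0,0,0]},
  ],
)

```text
time: 19.6
tcp_pos: [0.3522, -0.2548, 0.0992]
tool_rot: [-179.9, -0.0, 85.1]
force: [-0.3, 0.1, -1.8]
width: 0.0148
finger_force: 88.6
```

```bash
python3 - <<'E'
from rig import env
from h import *
s=env.observe();where(s)
E
```

```text
t 19.6 tilt 0.12 F-bore mm [ -0.67  -1.86 -11.81] L-bore mm [ -0.67  -1.86 -11.81] force [-0.3  0.1 -1.8] M [-0.04  0.04  0.03]
```

Request:
send_rows(
  motion=[
    {"gripper": 0,"dp": [0,0,0.0006],"turn": [0,0,0]},
    {"gripper": 0,"dp": [0,0,0.0012],"turn": [0,0,0]},
    {"gripper": 0,"dp": [0,0,0.0018],"turn": [0,0,0]},
    {"gripper": 0,"dp": [0,0,0.0024],"turn": [0,0,0]},
    {"gripper": 0,"dp": [0,0,0.003],"turn": [0,0,0]},
  ],
)

```text
time: 20.02
tcp_pos: [0.3522, -0.2548, 0.0962]
tool_rot: [-179.9, -0.0, 85.1]
force: [-0.6, -0.5, -2.4]
width: 0.0149
finger_force: 88.6
```

Request:
send_rows(
  motion=[
    {"gripper": 0,"dp": [0,0,0.0006],"turn": [0,0,0]},
    {"gripper": 0,"dp": [0,0,0.0012],"turn": [0,0,0]},
    {"gripper": 0,"dp": [0,0,0.0018],"turn": [0,0,0]},
    {"gripper": 0,"dp": [0,0,0.0024],"turn": [0,0,0]},
    {"gripper": 0,"dp": [0,0,0.003],"turn": [0,0,0]},
  ],
)

```text
time: 20.43
tcp_pos: [0.3524, -0.255, 0.0936]
tool_rot: [-179.9, -0.0, 85.1]
force: [-2.3, 0.3, 3.0]
width: 0.0149
finger_force: 89.3
```

```bash
python3 - <<'E'
from rig import env
from h import *
s=env.observe();where(s)
E
```

```text
t 20.4333 tilt 0.1 F-bore mm [ -0.44  -2.14 -17.43] L-bore mm [ -0.44  -2.14 -17.43] force [-2.3  0.3  3. ] M [0.11 0.35 0.02]
```

Request:
send_rows(
  motion=[
    {"gripper": 0,"dp": [0,0,0.0006],"turn": [0,0,0]},
    {"gripper": 0,"dp": [0,0,0.0012],"turn": [0,0,0]},
    {"gripper": 0,"dp": [0,0,0.0018],"turn": [0,0,0]},
    {"gripper": 0,"dp": [0,0,0.0024],"turn": [0,0,0]},
    {"gripper": 0,"dp": [0,0,0.003],"turn": [0,0,0]},
  ],
)

```text
time: 20.85
tcp_pos: [0.3524, -0.2549, 0.0903]
tool_rot: [-179.9, 0.0, 85.1]
force: [-1.2, 0.4, 3.3]
width: 0.0149
finger_force: 89.3
```

```bash
python3 - <<'E'
from rig import env
from h import *
s=env.observe();where(s)
E
```

```text
t 20.85 tilt 0.1 F-bore mm [ -0.48  -2.02 -20.73] L-bore mm [ -0.48  -2.02 -20.73] force [-1.2  0.4  3.3] M [ 0.07  0.27 -0.04]
```

Piston contact: about 6 N and sliding. I'll keep pressing with a slight -x correction.

Request:
send_rows(
  motion=[
    {"gripper": 0,"dp": [0,-0.0001,0.0007],"turn": [0,0,0]},
    {"gripper": 0,"dp": [0,-0.0002,0.0014],"turn": [0,0,0]},
    {"gripper": 0,"dp": [0,-0.0003,0.0021],"turn": [0,0,0]},
    {"gripper": 0,"dp": [0,-0.0003,0.0028],"turn": [0,0,0]},
    {"gripper": 0,"dp": [0,-0.0003,0.0035],"turn": [0,0,0]},
  ],
)

```text
time: 21.27
tcp_pos: [0.3522, -0.2549, 0.0868]
tool_rot: [-179.9, 0.0, 85.1]
force: [0.4, -0.3, 4.0]
width: 0.0148
finger_force: 89.3
```

```bash
python3 - <<'E'
from rig import env
from h import *
s=env.observe();where(s)
E
```

```text
t 21.2667 tilt 0.08 F-bore mm [ -0.64  -2.01 -24.2 ] L-bore mm [ -0.64  -2.01 -24.2 ] force [ 0.4 -0.3  4. ] M [0.08 0.11 0.02]
```

Request:
send_rows(
  motion=[
    {"gripper": 0,"dp": [0,0,0.0008],"turn": [0,0,0]},
    {"gripper": 0,"dp": [0,0,0.0016],"turn": [0,0,0]},
    {"gripper": 0,"dp": [0,0,0.0024],"turn": [0,0,0]},
    {"gripper": 0,"dp": [0,0,0.0032],"turn": [0,0,0]},
    {"gripper": 0,"dp": [0,0,0.004],"turn": [0,0,0]},
  ],
)

```text
time: 21.68
tcp_pos: [0.3521, -0.2549, 0.0827]
tool_rot: [-179.9, 0.0, 85.1]
force: [0.3, -0.3, 2.9]
width: 0.0147
finger_force: 89.3
```

Request:
send_rows(
  motion=[
    {"gripper": 0,"dp": [0,0,0.0008],"turn": [0,0,0]},
    {"gripper": 0,"dp": [0,0,0.0016],"turn": [0,0,0]},
    {"gripper": 0,"dp": [0,0,0.0024],"turn": [0,0,0]},
    {"gripper": 0,"dp": [0,0,0.0032],"turn": [0,0,0]},
    {"gripper": 0,"dp": [0,0,0.004],"turn": [0,0,0]},
  ],
)

```text
time: 22.1
tcp_pos: [0.352, -0.2548, 0.0787]
tool_rot: [-179.9, 0.0, 85.1]
force: [0.5, -0.8, 3.5]
width: 0.0147
finger_force: 89.3
```

```bash
python3 - <<'E'
from rig import env
from h import *
s=env.observe();where(s)
E
```

```text
t 22.1 tilt 0.1 F-bore mm [ -0.84  -1.93 -32.28] L-bore mm [ -0.84  -1.93 -32.28] force [ 0.5 -0.8  3.5] M [ 0.03 -0.15 -0.  ]
```

Request:
send_rows(
  motion=[
    {"gripper": 0,"dp": [0,0.0001,0.0008],"turn": [0,0,0]},
    {"gripper": 0,"dp": [0,0.0002,0.0016],"turn": [0,0,0]},
    {"gripper": 0,"dp": [0,0.0002,0.0024],"turn": [0,0,0]},
    {"gripper": 0,"dp": [0,0.0002,0.0032],"turn": [0,0,0]},
    {"gripper": 0,"dp": [0,0.0002,0.004],"turn": [0,0,0]},
  ],
)

```text
time: 22.52
tcp_pos: [0.3521, -0.2548, 0.0747]
tool_rot: [-179.9, 0.0, 85.1]
force: [-0.6, 0.7, 1.9]
width: 0.0148
finger_force: 89.3
```

Request:
send_rows(
  motion=[
    {"gripper": 0,"dp": [0,0,0.0004],"turn": [0,0,0]},
    {"gripper": 0,"dp": [0,0,0.0008],"turn": [0,0,0]},
    {"gripper": 0,"dp": [0,0,0.0012],"turn": [0,0,0]},
    {"gripper": 0,"dp": [0,0,0.0016],"turn": [0,0,0]},
    {"gripper": 0,"dp": [0,0,0.002],"turn": [0,0,0]},
  ],
)

```text
time: 22.93
tcp_pos: [0.352, -0.2548, 0.0727]
tool_rot: [-179.9, 0.0, 85.1]
force: [0.1, -0.7, 3.8]
width: 0.0149
finger_force: 89.3
```

Request:
send_rows(
  motion=[
    {"gripper": 0,"dp": [0,0,0.0002],"turn": [0,0,0]},
    {"gripper": 0,"dp": [0,0,0.0004],"turn": [0,0,0]},
    {"gripper": 0,"dp": [0,0,0.0006],"turn": [0,0,0]},
    {"gripper": 0,"dp": [0,0,0.0008],"turn": [0,0,0]},
    {"gripper": 0,"dp": [0,0,0.001],"turn": [0,0,0]},
  ],
)

```text
time: 23.35
tcp_pos: [0.352, -0.2548, 0.0717]
tool_rot: [-179.9, 0.0, 85.1]
force: [-0.0, 0.5, 2.9]
width: 0.0148
finger_force: 89.3
```

```bash
python3 - <<'E'
from rig import env
from h import *
s=env.observe();where(s)
E
```

```text
t 23.35 tilt 0.12 F-bore mm [ -0.83  -1.88 -39.26] L-bore mm [ -0.83  -1.88 -39.26] force [-0.   0.5  2.9] M [-0.01 -0.09  0.04]
```

Next, 0.8 mm steps until the collar bears.

Request:
send_rows(
  motion=[
    {"gripper": 0,"dp": [0,0,0.0002],"turn": [0,0,0]},
    {"gripper": 0,"dp": [0,0,0.0004],"turn": [0,0,0]},
    {"gripper": 0,"dp": [0,0,0.0006],"turn": [0,0,0]},
    {"gripper": 0,"dp": [0,0,0.0008],"turn": [0,0,0]},
    {"gripper": 0,"dp": [0,0,0.0008],"turn": [0,0,0]},
  ],
)

```text
time: 23.77
tcp_pos: [0.3521, -0.2548, 0.0711]
tool_rot: [-179.9, -0.0, 85.1]
force: [-0.2, -0.8, 5.2]
width: 0.0151
finger_force: 89.6
```

Request:
send_rows(
  motion=[
    {"gripper": 0,"dp": [0,0,0.0002],"turn": [0,0,0]},
    {"gripper": 0,"dp": [0,0,0.0004],"turn": [0,0,0]},
    {"gripper": 0,"dp": [0,0,0.0006],"turn": [0,0,0]},
    {"gripper": 0,"dp": [0,0,0.0008],"turn": [0,0,0]},
    {"gripper": 0,"dp": [0,0,0.0008],"turn": [0,0,0]},
  ],
)

```text
time: 24.18
tcp_pos: [0.3521, -0.2548, 0.071]
tool_rot: [-179.9, -0.1, 85.1]
force: [-2.4, 3.2, 14.2]
width: 0.0151
finger_force: 90.6
```

```bash
python3 - <<'E'
from rig import env
from h import *
s=env.observe();where(s)
E
```

```text
t 24.1833 tilt 0.17 F-bore mm [ -0.81  -1.86 -40.03] L-bore mm [ -0.81  -1.86 -40.03] force [-2.4  3.2 14.2] M [0.41 0.48 0.04]
```

The collar bears: z stopped at -40.0 mm and the force rose to 14 N. I'll give one slight extra press, relieve, and check before releasing.

Request:
send_rows(
  motion=[
    {"gripper": 0,"dp": [0,0,0.0002],"turn": [0,0,0]},
    {"gripper": 0,"dp": [0,0,0.0004],"turn": [0,0,0]},
    {"gripper": 0,"dp": [0,0,0.0005],"turn": [0,0,0]},
    {"gripper": 0,"dp": [0,0,0.0005],"turn": [0,0,0]},
    {"gripper": 0,"dp": [0,0,0.0005],"turn": [0,0,0]},
  ],
)

```text
time: 24.6
tcp_pos: [0.3521, -0.2548, 0.0709]
tool_rot: [-179.8, -0.1, 85.1]
force: [-3.9, 2.9, 17.6]
width: 0.0145
finger_force: 91.2
```

Request:
send_rows(
  motion=[
    {"gripper": 0,"dp": [0,0,-0.0003],"turn": [0,0,0]},
    {"gripper": 0,"dp": [0,0,-0.0006],"turn": [0,0,0]},
    {"gripper": 0,"dp": [0,0,-0.0009],"turn": [0,0,0]},
    {"gripper": 0,"dp": [0,0,-0.001],"turn": [0,0,0]},
    {"gripper": 0,"dp": [0,0,-0.001],"turn": [0,0,0]},
  ],
)

```text
time: 25.02
tcp_pos: [0.352, -0.2548, 0.071]
tool_rot: [-179.9, -0.0, 85.1]
force: [-1.5, 0.8, 7.5]
width: 0.015
finger_force: 89.8
```

```bash
python3 - <<'E'
from rig import env
from h import *
s=env.observe();where(s)
E
```

```text
t 25.0167 tilt 0.13 F-bore mm [ -0.83  -1.89 -39.98] L-bore mm [ -0.83  -1.89 -39.98] force [-1.5  0.8  7.5] M [0.16 0.19 0.03]
```

Request:
send_rows(
  motion=[
    {"gripper": 0.25,"dp": [0,0,0],"turn": [0,0,0]},
    {"gripper": 0.35,"dp": [0,0,0],"turn": [0,0,0]},
    {"gripper": 0.5,"dp": [0,0,0],"turn": [0,0,0]},
    {"gripper": 0.6,"dp": [0,0,0],"turn": [0,0,0]},
    {"gripper": 0.6,"dp": [0,0,0],"turn": [0,0,0]},
  ],
)

```text
time: 25.43
tcp_pos: [0.3516, -0.2545, 0.0703]
tool_rot: [-179.8, -0.0, 85.1]
force: [0.3, -0.8, -0.7]
width: 0.051
finger_force: 0.0
```

Request:
send_rows(
  motion=[
    {"gripper": 0.6,"dp": [0,0,0],"turn": [0,0,0]},
    {"gripper": 0.6,"dp": [0,0,0],"turn": [0,0,0]},
    {"gripper": 0.6,"dp": [0,0,-0.005],"turn": [0,0,0]},
    {"gripper": 0.6,"dp": [0,0,-0.012],"turn": [0,0,0]},
    {"gripper": 0.6,"dp": [0,0,-0.025],"turn": [0,0,0]},
  ],
)

```text
time: 25.85
tcp_pos: [0.3511, -0.2545, 0.0956]
tool_rot: [-179.7, 0.0, 85.1]
force: [0.5, -0.7, 1.0]
width: 0.0511
finger_force: 0.0
```

Request:
send_rows(
  motion=[
    {"gripper": 0.6,"dp": [0,0,-0.02],"turn": [0,0,0]},
    {"gripper": 0.6,"dp": [0,0,-0.04],"turn": [0,0,0]},
    {"gripper": 0.6,"dp": [0,0,-0.06],"turn": [0,0,0]},
    {"gripper": 0.6,"dp": [0,0,-0.08],"turn": [0,0,0]},
    {"gripper": 0.6,"dp": [0,0,-0.09],"turn": [0,0,0]},
  ],
)

```text
time: 26.27
tcp_pos: [0.3535, -0.256, 0.1882]
tool_rot: [179.8, -0.0, 85.1]
force: [1.4, 0.4, -0.4]
width: 0.0512
finger_force: 0.0
```

Request:
send_rows(
  motion=[
    {"gripper": 0.6,"dp": [0,0,-0.02],"turn": [0,0,0]},
    {"gripper": 0.6,"dp": [0,0,-0.03],"turn": [0,0,0]},
    {"gripper": 0.6,"dp": [0,0,-0.04],"turn": [0,0,0]},
    {"gripper": 0.6,"dp": [0,0,-0.04],"turn": [0,0,0]},
    {"gripper": 0.6,"dp": [0,0,-0.04],"turn": [0,0,0]},
  ],
)

```text
time: 26.68
tcp_pos: [0.3527, -0.2551, 0.2261]
tool_rot: [180.0, -0.0, 85.1]
force: [0.1, -0.5, 0.2]
width: 0.0511
finger_force: 0.0
```

```bash
python3 - <<'E'
from rig import env
from h import *
s=env.observe();print(s["tcp_pos"],s["force"],s["width"],s["time"])
e=env.snapshot("scene");w=env.snapshot("wrist")
g=lambda d:np.clip(d["pixels"][:,:,::-1].astype(float)*1.4,0,255).astype(np.uint8)
b=np.array([.352,-.254,.08]);cv2.imwrite("pics/end.png",np.hstack([crop(g(w),*proj(w,b),100,100,4),crop(g(e),330,210,200,200,2)]))
# collar underside at z=.060 would project: 
print(proj(e,(.351,-.254,.1)),proj(e,(.351,-.254,.06)))
E
```

```text
[ 0.35265603 -0.25513309  0.2261116 ] [ 0.11460714 -0.47271386  0.15167751] 0.05114246136146418 26.6833
crop 274 170
crop 230 110
[280.75400937 207.71250221] [281.51898502 228.77522969]
```

View pics/end.png

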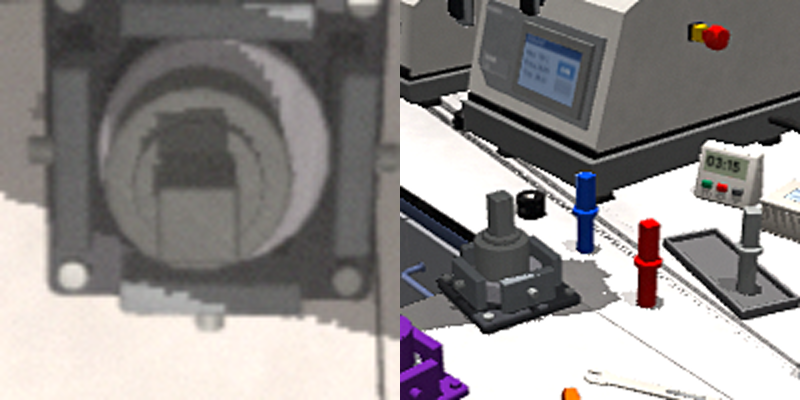

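The end view shows the ram upright and seated, with its collar flush on the sleeve at scene crop (500,240). The thin ram is still standing in the tray at (750,250), and nothing else has moved.

```bash
python3 -c "
from rig import env
print(env.sign_off())"
```

```text
the job is handed in; nothing more can be done
None
```

The wide ram is in the grey stand's bore with its collar seated on the sleeve and the gripper clear; the thin ram still stands in the tray, and I handed the job in at about 27 s.

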